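Make up the turning kit and the drilling kit

ROBOT

A 7-joint arm with a two-finger parallel gripper is mounted at the origin on the work surface. World frame = base frame: x ahead of the robot, y to its left, z up, the work surface at z = 0. Lengths are in m, angles in rad, forces in N, time in s.
With the tool pointing down it reaches from about 0.425 to 1.025 m from the base axis. Payload 9.4 kg.
Tool frame: the origin (TCP) lies midway between the tips of the shut fingers; the grasp point (between the pads) lies 19 mm behind it; z points along the fingers, x is the direction in which the jaws open and shut, and the axes are right-handed (so a half turn about z gives the same grasp; the last joint's range is limited). The gripper opens to 85 mm and grips with 20 to 120 N. Pads are 22 mm wide; open, the fingers measure 114 mm over their backs; the gripper's body (76 mm by 85 mm) begins 54 mm behind the grasp point. The pads swing forward as they close: fully open they stand 13 mm farther back than shut.
Start: joints at [-1.392, 0.599, -0.003, 1.599, 0.002, 0.943, -0.08], TCP at [0.183, 0.701, 0.231] pointing down, gripper open.
Joint ranges: [-2.57, 2.57], [-0.35, 1.97], [-1.29, 1.29], [0.11, 2.56], [-1.05, 4.19], [0.11, 1.86], [-2.63, 2.63]. Speed limits (rad/s): [2.22, 2.22, 3.01, 3.01, 3.14, 3.14, 3.14].

INTERFACE

Orientations are given as a 3x3 rotation matrix whose columns are the frame's x, y, z axes.
In Python, from workcell import get_state, optics, job gives the robot as it stands.
- The arm moves only by the tool jog_arm, never from a script. Its arguments are lists of equal length, an entry for each row: "fingers": the finger opening in m, from 0 to 0.0854; "dp": the shift along the tool's x, y, z in m, a list of three; "twist": the turn, a rotation vector about the tool's x, y, z in degrees, a list of three. A call has 1 to 10 rows; each row is the pose to reach, as a shift and turn from the pose commanded when the call began, along the tool's axes at that moment; what a row does not reach only later rows make up. A row lasts 1/12 s, in which the tool goes at most 41.7 mm and 7.16 degrees, less where a joint would pass 70% of its speed; a pose out of reach is approached as far as the arm can. A call with a gripper value outside its range is refused whole. The fingers move at their own pace and stop on an object; the grip force is fixed at half the most. Time passes only in rows, so rows that repeat a pose let the fingers close. It gives the time, the measured TCP pose, the force and the opening at its end, in the units of the state.
- get_state(): the state, without advancing time (a new reading comes with each control period).
- optics.snapshot(name): name is "scene" or "side" or "wrist"; returns a dict with "img" (480x640x3 uint8, red, green, blue), "range_z" (480x640 float32, m along the optical axis (not along the pixel's ray), 0 where there is no reading), "mtx" (3x3 intrinsics, pixels), "position" and "orientation" of the camera in the world. Camera axes: x right, y up, looking along -z (the intrinsics and any distortion apply to the point x, -y, -z); pixel columns grow to the right and rows downward; lengths in m; the calibration is good to about 2 mm. A picture is of the moment at which its call begins.
- job.job_done(): hands the job in, once; it reports no verdict.
The state is a dict: "t": time; "qpos": joint angles; "qvel": joint speeds; "joint_efforts": joint torques, N m; "eef_pos": TCP position; "eef_rot": TCP orientation; "ft_force": force on the tool from outside, world axes, zero at the start; "ft_torque": the same for the moment, N m; "finger_gap": opening from 0.0 (shut) to 1.0 (fully open).
Only numpy, scipy, OpenCV 4.12 (cv2) and the standard library are available. Lean on these libraries where they do the work, as an engineer would, in place of code of your own. Each camera call takes 0.05 s, during which the arm holds its last target.

TASK

Make up two job kits from the tools on the bench: the turning tool holder (black block with the square, gold-tipped bit) and the chuck key go into the green tray, the vee block and the aluminium drilling jig into the red tray; the jig hangs by its keyhole, so lift it until the screw head clears and draw it off its stand. Set each tool down on the floor of its tray without dropping it, each in a compartment of its own, the holder, vee block and jig upright and the key lying flat. Leave the boring bar holder and the set-up block where they are.

Things in the scene. Friction and masses are not known exactly. Their poses are not given: they have to be found in the camera images.
- turning_holder_mid (a point): Turning tool holder, 0.45 kg, upright: black steel block 70 (x) by 28 (y) by 42 mm high with a square bit, gold-tipped, that sticks out to x = +48 and -40 mm. On top a brass knurled nut on a stud, up to 60 mm, within the 28 mm width. Point: centre of the block, 21 mm above its underside; z up. Grip it across y.
- chuck_key_mid (a point): Lathe chuck key, 0.15 kg, lying flat: dark square shank 14 mm thick from x = -37 to +23 mm, its 9 mm square tip on to x = +37; bright cross bar 10 mm thick, 80 mm long (along y) at x = -30 mm. Point: on the shank's axis at half its length, 7 mm above what it lies on; x towards the tip. Grip the shank across y.
- vee_block_mid (a point): Vee block, 0.5 kg: bright steel block 55 mm long (x), 42 mm wide (y), 38 mm high, with a V groove 26 mm wide and 13 mm deep along x in its top. Point: centre of the block, 19 mm above its underside; z up. Grip it across y.
- jig_tab (a point): Drilling jig, 0.32 kg, aluminium L, hung on the screw: plate 10 mm thick (x), 70 wide, 90 high, on top a grip tab 36 wide, 50 high (140 in all), at the foot a 10 mm slab. Point: tab's centre, 115 mm above the underside; from it the foot spans x -55 to +5, y +-35 mm. x: foot to back. Grip the tab across x from above. Raise 20 mm (17 to 23) so that the head passes, draw 30 mm or more along -x.
- screw (a point): Screw on the jig's fixed plywood stand (board 120 wide, 18 thick, 110 mm high, base 110 x 120 x 18). It sticks out 100 mm up, along -x: shank 8 mm thick, 13 long, head 15 across, 5 thick. Keyhole: slot 11 wide, shank at its top 72 mm above the jig's underside; hole 22 across centred at 52 mm. The tab is above the board: a finger fits behind. Point: on the axis where shank meets head; z up.
- tray_green: Green kit tray, a shallow open steel pan fixed to the bench: 138 mm (x) by 216 mm (y), 20 mm high, walls and floor 3 mm thick. A 3 mm divider along its x, as high as the walls, makes two compartments, each 132 mm (x) by 103 mm (y) inside, centred 53 mm either side along y. Origin: centre of its underside, on the bench; z up.
- tray_red: Red kit tray, a shallow open steel pan fixed to the bench: 138 mm (x) by 216 mm (y), 20 mm high, walls and floor 3 mm thick. A 3 mm divider along its x, as high as the walls, makes two compartments, each 132 mm (x) by 103 mm (y) inside, centred 53 mm either side along y. Origin: centre of its underside, on the bench; z up.
- boring_holder_mid (a point): Boring bar holder, to be left where it is: grey block of the turning holder's size (70 x 28 x 42 mm, brass nut up to 60 mm) with a round bright bar 14 mm thick sticking out to x = +70 and -42 mm. Point: centre of the block, 21 mm above the bench.
- setup_block_mid (a point): Set-up block, to be left where it is: bright steel slab 75 x 50 x 25 mm with rows of dark holes in its top. Point: its centre, 12.5 mm above the bench.
Mind the look-alikes: they are no part of the job. What is shaped like the part that bears jig_tab but blue or brown is not meant.

How it is judged:
By the outcome, as a careful person would: the job done as asked, in the order asked, and still so for the second after the job is handed in, with the robot touching nothing.
It also fails if it takes over 122 s, if anything falls off the work surface, if the arm or the gripper's body presses on something with over 40 N, if the wrist force passes 120 N, or if a joint passes its speed limit or range.

## Working session

There is one attempt and no reset: what is moved stays moved. The work goes in short steps, Python scripts to look and compute and a tool call to move; the robot and the scene stay as the last step left them, time stands still between calls to the robot, and variables do not carry over. Pictures are saved under pics/ and viewed, and the job is handed in when it is done.

Besides the shell and the picture viewer there is one more tool, called after "Call:" as name(argument=value, ...) on one line, values as JSON. jog_arm: Moves the arm, as the interface text tells. Its arguments: {"type":"object","properties":{"fingers":{"type":"array"},"dp":{"type":"array"},"twist":{"type":"array"}},"required":["fingers","dp","twist"]}

```bash
ls; mkdir -p pics; cat > h.py <<'E'
import numpy as np, cv2
from workcell import get_state, optics, job
def snap(n):
    return optics.snapshot(n)
def save(s,f): cv2.imwrite('pics/'+f, cv2.cvtColor(s['img'],cv2.COLOR_RGB2BGR))
E
python3 - <<'E'
from h import *
import pickle
for n in ['scene','side','wrist']:
    s=snap(n); save(s,n+'0.png'); pickle.dump(s,open(n+'0.pkl','wb'))
    print(n,{k:(v.tolist() if hasattr(v,'size') and v.size<20 else getattr(v,'shape',v)) for k,v in s.items()})
print(get_state())
E
```

```text
pics
scene {'img': (480, 640, 3), 'range_z': (480, 640), 'mtx': [[492.90814076556967, 0.0, 316.3328996259009], [0.0, 492.90814076556967, 250.45104217848674], [0.0, 0.0, 1.0]], 'position': [1.3737899143447694, 0.21286528005304628, 0.7739805672517904], 'orientation': [[-0.18335677907847822, -0.6461598000573578, 0.7408493803438063], [0.9830001365243966, -0.11320131700749547, 0.14455515701899613], [-0.009540605797548788, 0.7547602100121628, 0.6559314005468954]]}
side {'img': (480, 640, 3), 'range_z': (480, 640), 'mtx': [[473.38675763780464, 0.0, 317.49597603746224], [0.0, 473.38675763780464, 241.75809619101304], [0.0, 0.0, 1.0]], 'position': [0.31700980424278874, -0.5856644176942698, 0.5646316419977783], 'orientation': [[0.9089634362414203, 0.19822572834324936, -0.36673155331792384], [-0.4162945453741889, 0.4780532661806419, -0.7734105806010914], [0.02200734122710704, 0.8556702842314955, 0.5170532289961113]]}
wrist {'img': (480, 640, 3), 'range_z': (480, 640), 'mtx': [[349.86001967497157, 0.0, 318.9857471055839], [0.0, 349.86001967497157, 236.41426041287298], [0.0, 0.0, 1.0]], 'position'
[... 374 characters left out ...]
   0.9429015 , -0.07980958]), 'qvel': array([ 0.0017162 , -0.0006542 , -0.00103763, -0.00080658, -0.00040241,
       -0.00077838, -0.00064558]), 'joint_efforts': array([ 3.24529610e-03, -7.76992106e+01,  1.56676356e+00, -2.58236003e+01,
        1.24565646e-02,  6.77353863e-03, -1.54949845e-05]), 'eef_pos': array([0.18337577, 0.70104614, 0.23060548]), 'eef_rot': array([[ 2.53010322e-01,  9.67463558e-01, -2.01838841e-04],
       [ 9.67462819e-01, -2.53010379e-01, -1.20098493e-03],
       [-1.21297648e-03,  1.08590010e-04, -9.99999258e-01]]), 'ft_force': array([-0.22179883,  0.21643327, -0.16989997]), 'ft_torque': array([-0.02275813,  0.06336906, -0.00738708]), 'finger_gap': 1.0011186054551715}
```

View pics/scene0.png

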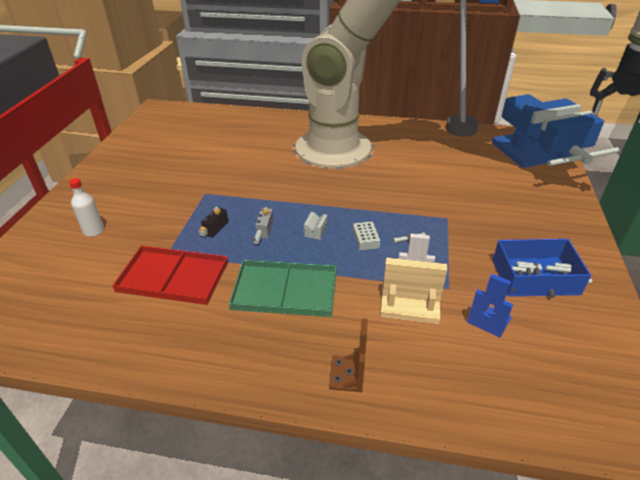

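View pics/side0.png

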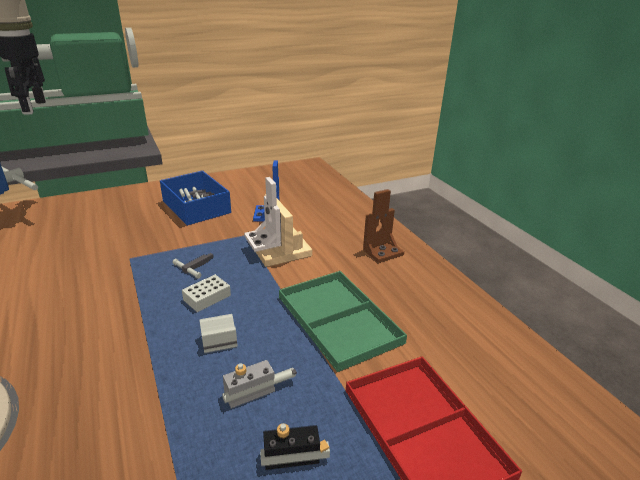

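View pics/wrist0.png

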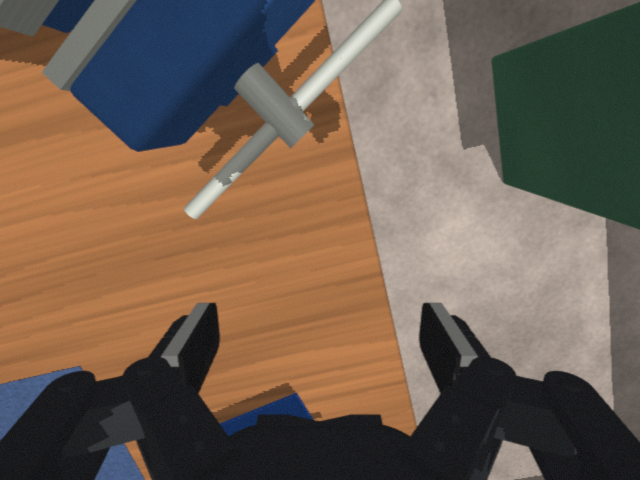

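Scene view: turning holder (214,222), boring holder (263,224), vee block (316,224), set-up block (367,235), jig tab (418,245) on the stand (413,290), red tray (172,274), green tray (284,287). The blue (490,305) and brown (345,370) jigs are look-alikes. The key (185,265 in side) is mostly hidden in scene. Next I turn pixels into points.

```bash
cat >> h.py <<'E'
def cloud(s):
    K=s['mtx']; z=s['range_z']; v,u=np.mgrid[0:480,0:640]
    c=np.stack([(u-K[0,2])/K[0,0]*z,-(v-K[1,2])/K[1,1]*z,-z],-1)
    P=c@np.array(s['orientation']).T+np.array(s['position']); P[z==0]=np.nan
    return P
E
python3 - <<'E'
from h import *
import pickle
for n,pts in [('scene',[(214,222),(263,224),(316,224),(367,235),(418,240),(172,290),(264,287),(400,238),(413,262),(250,350)]),('side',[(290,440),(250,380),(218,325),(206,290),(270,195),(340,300),(190,268),(205,261),(286,222),(60,300)])]:
    s=pickle.load(open(n+'0.pkl','rb')); P=cloud(s)
    for u,v in pts: print(n,u,v,P[v,u].round(4))
    im=cv2.cvtColor(s['img'],cv2.COLOR_RGB2BGR)
    if n=='scene': c=im[190:330,160:460]
    else: c=im[150:480,120:420]
    f=800/c.shape[1]; f=min(f,600/c.shape[0]); cv2.imwrite('pics/%s_crop.png'%n,cv2.resize(c,None,fx=f,fy=f,interpolation=cv2.INTER_CUBIC))
E
```

```text
scene 214 222 [ 0.4783 -0.2169  0.0354]
scene 263 224 [ 0.4702 -0.0944  0.0393]
scene 316 224 [0.4345 0.0296 0.0285]
scene 367 235 [0.4505 0.1572 0.0243]
scene 418 240 [0.6142 0.2664 0.1587]
scene 172 290 [ 0.6882 -0.244   0.0038]
scene 264 287 [ 0.642  -0.0485  0.0016]
scene 400 238 [0.4308 0.2361 0.0102]
scene 413 262 [0.6239 0.263  0.1089]
scene 250 350 [ 8.119e-01 -3.080e-02 -3.000e-04]
side 290 440 [ 0.4539 -0.2316  0.045 ]
side 250 380 [ 0.4385 -0.116   0.0429]
side 218 325 [0.429  0.0321 0.0301]
side 206 290 [0.4347 0.1452 0.0232]
side 270 195 [0.6053 0.2569 0.1399]
side 340 300 [0.6659 0.043  0.0025]
side 190 268 [0.4245 0.2466 0.012 ]
side 205 261 [0.4597 0.2676 0.0073]
side 286 222 [0.6212 0.2085 0.0976]
side 60 300 [ 0.1815  0.2528 -0.0006]
```

View pics/scene_crop.png

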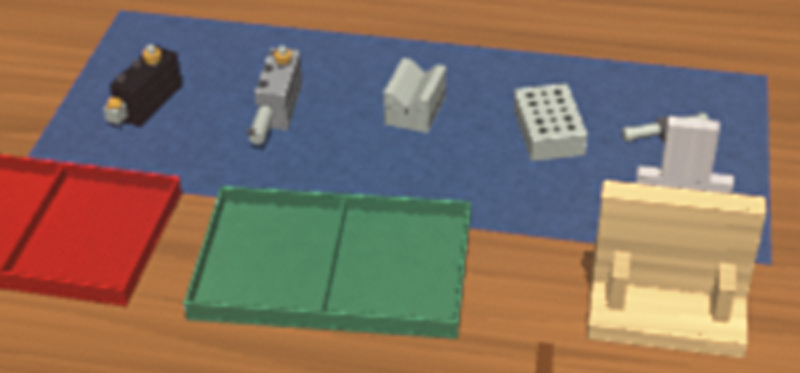

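View pics/side_crop.png

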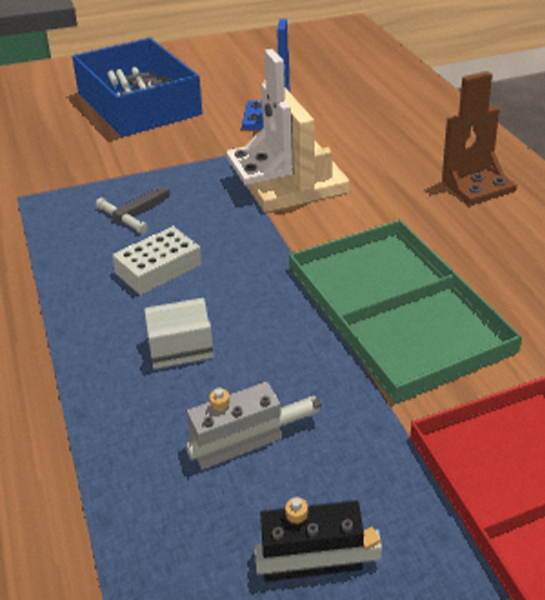

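```bash
cat > m.py <<'E'
from h import *
import pickle
C=[];COL=[]
W=[]
for i,n in enumerate(['scene','side']):
    s=pickle.load(open(n+'0.pkl','rb')); P=cloud(s).reshape(-1,3); c=s['img'].reshape(-1,3)
    k=np.isfinite(P).all(1); C.append(P[k]);COL.append(c[k]);W.append(np.full(k.sum(),i))
P=np.vstack(C);c=np.vstack(COL).astype(int);W=np.hstack(W)
def rep(name,x0,x1,y0,y1,z0,z1,extra=None):
    for i in (0,1,2):
        k=(P[:,0]>x0)&(P[:,0]<x1)&(P[:,1]>y0)&(P[:,1]<y1)&(P[:,2]>z0)&(P[:,2]<z1)
        if i<2: k&=W==i
        if extra is not None: k&=extra
        if k.sum()<8: continue
        q=P[k]; r=cv2.minAreaRect((q[:,:2]*1000).astype(np.float32))
        print(name,'scene side both'.split()[i],k.sum(),'c',np.round(r[0],1),'size',np.round(r[1],1),'ang',round(r[2],1),'med z',np.median(q[:,2]).round(4),'z98',np.percentile(q[:,2],98).round(4))
if __name__=='__main__':
    rep('turn top',.38,.56,-.29,-.16,.036,.046)
    rep('turn nut',.38,.56,-.29,-.16,.05,.07)
    rep('turn all',.38,.56,-.29,-.16,.012,.07)
    rep('bor top',.36,.56,-.15,-.05,.036,.046)
    rep('bor all',.36,.56,-.15,-.05,.01,.046)
    rep('vee top',.35,.5,-.03,.08,.034,.045)
    rep('vee all',.35,.5,-.03,.08,.01,.045)
    rep('setup',.38,.52,.1,.2,.018,.04)
    rep('key',.36,.55,.2,.34,.004,.02)
    blue=(c[:,2]>c[:,0]+15)
    rep('key nb',.36,.55,.2,.34,.005,.02,~blue)
    rep('tab',.55,.7,.18,.35,.125,.2)
    rep('jig plate',.5,.7,.18,.35,.05,.11)
    rep('jig foot',.5,.62,.18,.35,.03,.05)
    yel=(c[:,0]>c[:,2]+40)
    rep('board top',.55,.75,.15,.38,.104,.115,yel)
    red=(c[:,0]>100)&(c[:,1]<60)&(c[:,2]<60)
    gr=(c[:,1]>c[:,0]+25)&(c[:,1]>c[:,2])
    rep('red',.45,.85,-.5,-.05,.014,.03,red)
    rep('green',.45,.85,-.2,.25,.014,.03,gr)
    rep('red floor',.45,.85,-.5,-.05,-.005,.008,red)
    rep('green floor',.45,.85,-.2,.25,-.005,.008,gr)
E
python3 m.py
```

```text
turn top scene 197 c [ 459.7 -223. ] size [31.1 72.9] ang 72.4 med z 0.0405 z98 0.0451
turn top side 1064 c [ 457.8 -225.4] size [29.4 70. ] ang 73.9 med z 0.0415 z98 0.0455
turn top both 1261 c [ 459.5 -223.9] size [33.3 72.7] ang 73.9 med z 0.0414 z98 0.0454
turn nut scene 27 c [ 451.8 -216.2] size [13.3 14.4] ang 34.5 med z 0.0532 z98 0.0607
turn nut side 129 c [ 449.1 -219.5] size [14.8 15.2] ang 65.2 med z 0.0546 z98 0.0602
turn nut both 156 c [ 450.6 -218.4] size [18.7 15.2] ang 24.6 med z 0.0546 z98 0.0604
turn all scene 479 c [ 464.7 -224.8] size [32.5 88.3] ang 74.5 med z 0.035 z98 0.0547
turn all side 2080 c [ 461.5 -226.7] size [29.7 87.9] ang 73.7 med z 0.0404 z98 0.0555
turn all both 2559 c [ 463.4 -224.9] size [34.1 90.7] ang 73.9 med z 0.0398 z98 0.0555
bor top scene 183 c [ 442.8 -100.4] size [74.6 29.3] ang 3.5 med z 0.0408 z98 0.0451
bor top side 743 c [ 440.3 -101.9] size [70.9 31.4] ang 5.6 med z 0.0416 z98 0.0454
bor top both 926 c [ 442.6 -101.2] size [75.1 31.7] ang 4.1 med z 0.0415 z98 0.0453
bor all scene 384 c [459.3 -99.3] size [107.5  29.8] ang 2.8 med z 0
[... 2679 characters left out ...]
n side 1037 c [638.7  -2.5] size [138.8 219.4] ang 4.9 med z 0.0179 z98 0.0212
green both 1684 c [640.5  -2.5] size [143.4 219. ] ang 5.2 med z 0.0177 z98 0.0212
red floor scene 3484 c [ 643.5 -261.4] size [216.9 140.8] ang 89.8 med z 0.0021 z98 0.0071
red floor side 9509 c [ 641.1 -263.3] size [215.1 138.1] ang 89.6 med z 0.0027 z98 0.0056
red floor both 12993 c [ 643.  -262.1] size [218.2 141.8] ang 89.8 med z 0.0026 z98 0.0064
green floor scene 3894 c [639.3  -6.5] size [145.9 219.2] ang 4.7 med z 0.0021 z98 0.007
green floor side 5001 c [639.   -2.7] size [138.9 218.1] ang 4.8 med z 0.0031 z98 0.0071
green floor both 8895 c [640.1  -5.3] size [145.5 222.8] ang 4.1 med z 0.0028 z98 0.0071
```

```bash
cat > go.py <<'E'
import sys
from h import *
from scipy.spatial.transform import Rotation as R
x,y,z,a=map(float,sys.argv[1:5])  # mm, deg
s=get_state(); p=s['eef_pos']; M=s['eef_rot']
a=np.deg2rad(a); T=np.array([[np.cos(a),np.sin(a),0],[np.sin(a),-np.cos(a),0],[0,0,-1]])
d=M.T@(np.array([x,y,z])/1e3-p); w=R.from_matrix(M.T@T).as_rotvec(degrees=True)
print('dp',d.round(4).tolist(),'twist',w.round(2).tolist(),'rows',round(np.linalg.norm(d)/.0417,1),round(np.linalg.norm(w)/7.16,1))
print('t',round(s['t'],2),'p',(p*1e3).round(1),'yaw',np.rad2deg(np.arctan2(M[1,0],M[0,0])).round(2),'q',s['qpos'].round(2),'F',s['ft_force'].round(1),'gap',round(s['finger_gap'],3))
E
python3 - <<'E'
from m import *
b=(c[:,2]>c[:,0]+15)
k=(P[:,0]>.38)&(P[:,0]<.53)&(P[:,1]>.2)&(P[:,1]<.32)&(P[:,2]>.004)&(P[:,2]<.02)&~b&(W==1)
q=P[k]; br=c[k].sum(1)
print(np.percentile(br,[5,25,50,75,95]))
for nm,kk in [('dark',br<250),('bright',br>420)]:
    z=q[kk][:,:2]*1000
    r=cv2.fitLine(z.astype(np.float32),cv2.DIST_HUBER,0,.01,.01).ravel()
    print(nm,len(z),z.mean(0).round(1),np.rad2deg(np.arctan2(r[1],r[0])).round(1),'ends',z[np.argmin(z@r[:2])],z[np.argmax(z@r[:2])],'z',q[kk][:,2].max())
E
python3 go.py 500 250 220 75
```

```text
[160. 195. 280. 413. 581.]
dark 106 [445.4 263.8] 25.5 ends [409.74965526 257.43779393] [479.14417967 284.77126228] z 0.01472996121420489
bright 83 [417.5 254.9] -64.9 ends [397.72866024 289.9113614 ] [435.09283489 219.55673969] z 0.015354034533134775
dp [-0.3562, 0.4204, 0.0111] twist [0.01, 0.07, 0.34] rows 13.2 0.0
t 0.15 p [183.4 701.  230.6] yaw 75.34 q [-1.39  0.6  -0.    1.6   0.    0.94 -0.08] F [-0.2  0.2 -0.2] gap 1.001
```

Call:
jog_arm(fingers=[0.05,0.05,0.05,0.05,0.05,0.05,0.05,0.05,0.05,0.05], dp=[[-0.356,0.42,0.011],[-0.356,0.42,0.011],[-0.356,0.42,0.011],[-0.356,0.42,0.011],[-0.356,0.42,0.011],[-0.356,0.42,0.011],[-0.356,0.42,0.011],[-0.356,0.42,0.011],[-0.356,0.42,0.011],[-0.356,0.42,0.011]], twist=[[0,0,0.3],[0,0,0.3],[0,0,0.3],[0,0,0.3],[0,0,0.3],[0,0,0.3],[0,0,0.3],[0,0,0.3],[0,0,0.3],[0,0,0.3]])

```text
t: 0.98
eef_pos: [0.4235, 0.3586, 0.2229]
eef_rot: [[0.258, 0.966, 0.0], [0.966, -0.258, -0.0], [-0.0, 0.0, -1.0]]
ft_force: [0.6, 0.7, 0.2]
finger_gap: 0.586
```

```bash
python3 go.py 480 -100 200 74
```

```text
dp [-0.4285, 0.1729, 0.023] twist [0.0, 0.0, 1.05] rows 11.1 0.1
t 0.98 p [423.5 358.6 222.9] yaw 75.05 q [-0.81  0.41  0.    2.   -0.    0.73  0.51] F [0.6 0.7 0.2] gap 0.586
```

Call:
jog_arm(fingers=[0.05,0.05,0.05,0.05,0.05,0.05,0.05,0.05,0.05,0.05], dp=[[-0.429,0.173,0.023],[-0.429,0.173,0.023],[-0.429,0.173,0.023],[-0.429,0.173,0.023],[-0.429,0.173,0.023],[-0.429,0.173,0.023],[-0.429,0.173,0.023],[-0.429,0.173,0.023],[-0.429,0.173,0.023],[-0.429,0.173,0.023]], twist=[[0,0,1],[0,0,1],[0,0,1],[0,0,1],[0,0,1],[0,0,1],[0,0,1],[0,0,1],[0,0,1],[0,0,1]])

```text
t: 1.82
eef_pos: [0.4733, -0.0546, 0.2023]
eef_rot: [[0.275, 0.962, 0.0], [0.962, -0.275, 0.0], [0.0, 0.0, -1.0]]
ft_force: [1.2, 0.2, -0.4]
finger_gap: 0.585
```

```bash
python3 go.py 459 -224 150 74
```

```text
dp [-0.1668, 0.0327, 0.0523] twist [0.01, -0.01, 0.06] rows 4.3 0.0
t 1.82 p [473.3 -54.6 202.3] yaw 74.06 q [-0.04  0.35  0.05  2.19 -0.03  0.61  1.32] F [ 1.2  0.2 -0.4] gap 0.585
```

Call:
jog_arm(fingers=[0.05,0.05,0.05,0.05,0.05,0.05,0.05], dp=[[-0.167,0.033,0.052],[-0.167,0.033,0.052],[-0.167,0.033,0.052],[-0.167,0.033,0.052],[-0.167,0.033,0.052],[-0.167,0.033,0.052],[-0.167,0.033,0.052]], twist=[[0,0,0],[0,0,0],[0,0,0],[0,0,0],[0,0,0],[0,0,0],[0,0,0]])

```text
t: 2.4
eef_pos: [0.459, -0.2223, 0.15]
eef_rot: [[0.276, 0.961, -0.001], [0.961, -0.276, 0.001], [0.0, -0.001, -1.0]]
ft_force: [0.8, -0.2, -0.5]
finger_gap: 0.586
```

```bash
python3 go.py 459 -224 15 74; python3 - <<'E'
from h import *
s=snap('wrist'); save(s,'w1.png')
E
```

```text
dp [-0.0016, 0.0006, 0.135] twist [-0.05, -0.02, -0.05] rows 3.2 0.0
t 2.4 p [ 459.  -222.3  150. ] yaw 73.95 q [ 0.32  0.47  0.03  2.16 -0.03  0.51  1.66] F [ 0.8 -0.2 -0.5] gap 0.586
```

View pics/w1.png

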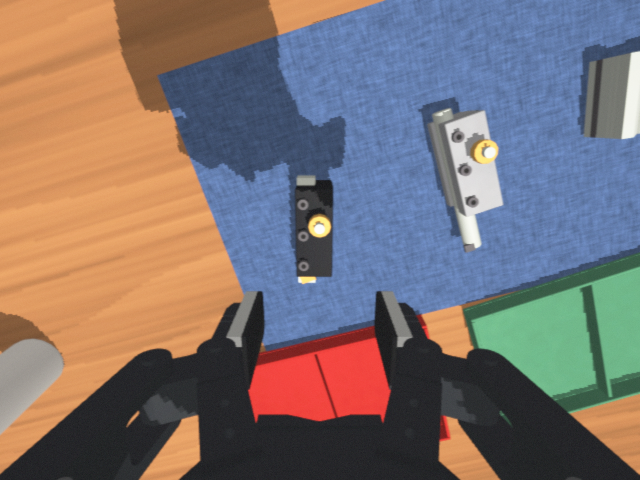

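The black block (314,228) with the gold bit tip (307,280) is the turning holder. The grey block (470,160) with the round bar is the boring holder, so it stays. The black one is well aligned between the fingers.

```bash
cat >> h.py <<'E'
def band(P,x0,x1,y0,y1,z0,z1,mask=None):
    k=(P[...,0]>x0)&(P[...,0]<x1)&(P[...,1]>y0)&(P[...,1]<y1)&(P[...,2]>z0)&(P[...,2]<z1)
    if mask is not None: k&=mask
    q=P[k]; r=cv2.minAreaRect((q[:,:2]*1000).astype(np.float32))
    print('wristband',len(q),np.round(r[0],1),np.round(r[1],1),round(r[2],1),'z',np.percentile(q[:,2],[5,50,95]).round(4)); return q
E
python3 - <<'E'
from h import *
s=snap('wrist'); P=cloud(s)
q=band(P,.41,.51,-.27,-.18,.037,.047)
q=band(P,.41,.51,-.27,-.18,.05,.065)
E
```

```text
wristband 2902 [ 457.5 -225.7] [28.  70.7] 73.9 z [0.0407 0.0419 0.0456]
wristband 387 [ 448.8 -219.1] [15.2 15.4] 69.6 z [0.0529 0.055  0.0602]
```

Call:
jog_arm(fingers=[0.05,0.05,0.05,0.05,0.05,0.05,0.0,0.0,0.0,0.0], dp=[[-0.003,0.0,0.04],[-0.003,0.0,0.08],[-0.003,0.0,0.115],[-0.003,0.0,0.13],[-0.003,0.0,0.14],[-0.003,0.0,0.14],[-0.003,0.0,0.14],[-0.003,0.0,0.14],[-0.003,0.0,0.14],[-0.003,0.0,0.14]], twist=[[0,0,0],[0,0,0],[0,0,0],[0,0,0],[0,0,0],[0,0,0],[0,0,0],[0,0,0],[0,0,0],[0,0,0]])

```text
t: 3.33
eef_pos: [0.4593, -0.2252, 0.0118]
eef_rot: [[0.275, 0.962, 0.002], [0.962, -0.275, -0.001], [-0.0, 0.002, -1.0]]
ft_force: [-1.0, 1.2, 8.4]
finger_gap: 0.314
```

```bash
python3 go.py 644 -55 120 95; python3 - <<'E'
from h import *
s=snap('wrist'); save(s,'w2.png')
E
```

```text
dp [0.2144, 0.1311, -0.1079] twist [0.14, 0.03, -20.94] rows 6.6 2.9
t 3.33 p [ 459.3 -225.2   11.8] yaw 74.06 q [ 0.34  0.71  0.01  2.24 -0.04  0.19  1.67] F [-1.   1.2  8.4] gap 0.314
```

View pics/w2.png

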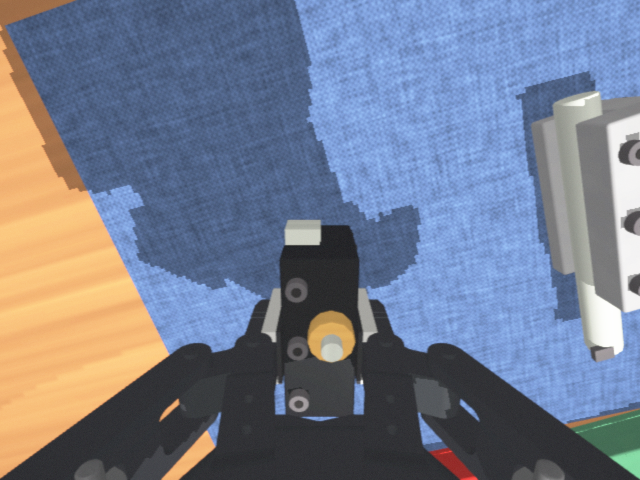

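Call:
jog_arm(fingers=[0.0,0.0,0.0,0.0,0.0,0.0,0.0,0.0,0.0,0.0], dp=[[0,0,-0.015],[0,0,-0.04],[0,0,-0.075],[0,0,-0.1],[0.21,0.128,-0.1],[0.21,0.128,-0.1],[0.21,0.128,-0.1],[0.21,0.128,-0.1],[0.21,0.128,-0.1],[0.21,0.128,-0.1]], twist=[[0,0,0],[0,0,0],[0,0,0],[0,0,0],[0,0,-6],[0,0,-12],[0,0,-18],[0,0,-21],[0,0,-21],[0,0,-21]])

```text
t: 4.22
eef_pos: [0.6408, -0.0561, 0.111]
eef_rot: [[-0.089, 0.996, 0.001], [0.996, 0.089, 0.001], [0.001, 0.001, -1.0]]
ft_force: [0.4, -0.3, -4.1]
finger_gap: 0.315
```

```bash
python3 go.py 641 -55 25 95; python3 - <<'E'
from h import *
s=snap('scene'); save(s,'s2.png')
E
```

```text
dp [0.001, 0.0002, 0.086] twist [0.06, -0.03, 0.11] rows 2.1 0.0
t 4.22 p [640.8 -56.1 111. ] yaw 95.11 q [ 0.02  0.64 -0.03  1.89  0.03  0.61  1.63] F [ 0.4 -0.3 -4.1] gap 0.315
```

View pics/s2.png

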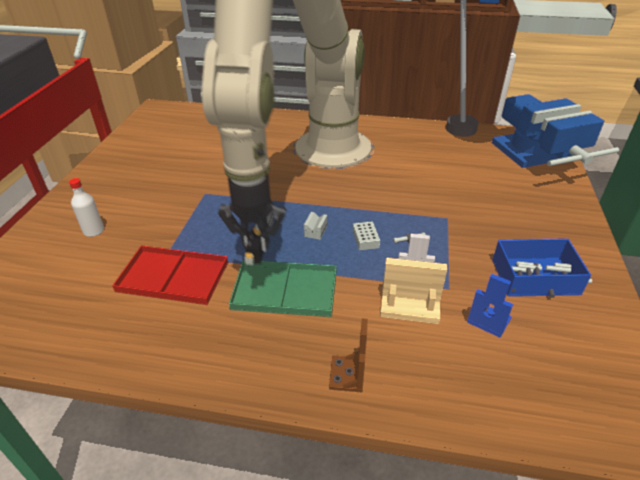

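The holder is in the gripper above the green tray (255,250). Now lowering.

Call:
jog_arm(fingers=[0.0,0.0,0.0,0.0,0.0,0.0,0.0,0.0], dp=[[0.001,0,0.035],[0.001,0,0.065],[0.001,0,0.08],[0.001,0,0.088],[0.001,0,0.092],[0.001,0,0.095],[0.001,0,0.096],[0.001,0,0.096]], twist=[[0,0,0],[0,0,0],[0,0,0],[0,0,0],[0,0,0],[0,0,0],[0,0,0],[0,0,0]])

```text
t: 4.93
eef_pos: [0.6398, -0.0576, 0.0153]
eef_rot: [[-0.088, 0.996, 0.001], [0.996, 0.088, -0.0], [-0.0, 0.001, -1.0]]
ft_force: [0.1, 0.8, -3.4]
finger_gap: 0.319
```

```bash
python3 go.py 641 -55 15 95; python3 - <<'E'
from h import *
s=snap('wrist'); save(s,'w3.png')
E
```

```text
dp [0.0025, 0.0015, 0.0003] twist [0.08, 0.01, 0.03] rows 0.1 0.0
t 4.93 p [639.8 -57.6  15.3] yaw 95.03 q [ 0.02  0.78 -0.03  1.93  0.04  0.43  1.62] F [ 0.1  0.8 -3.4] gap 0.319
```

View pics/w3.png

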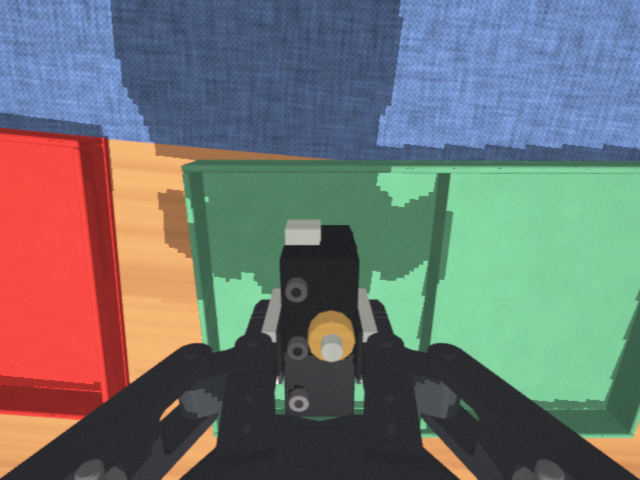

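Call:
jog_arm(fingers=[0.0,0.0,0.0,0.0], dp=[[0.001,0,0.001],[0.001,0,0.0015],[0.001,0,0.002],[0.001,0,0.002]], twist=[[0,0,0],[0,0,0],[0,0,0],[0,0,0]])

```text
t: 5.32
eef_pos: [0.6399, -0.0572, 0.0148]
eef_rot: [[-0.087, 0.996, 0.002], [0.996, 0.087, -0.001], [-0.001, 0.002, -1.0]]
ft_force: [-3.8, -1.8, 14.0]
finger_gap: 0.318
```

Call:
jog_arm(fingers=[0.05,0.05,0.05,0.05,0.05,0.05,0.05,0.05,0.05], dp=[[0,0,-0.001],[0,0,-0.001],[0,0,-0.001],[0,0,-0.01],[0,0,-0.04],[0,0,-0.08],[0,0,-0.12],[0,0,-0.15],[0,0,-0.15]], twist=[[0,0,0],[0,0,0],[0,0,0],[0,0,0],[0,0,0],[0,0,0],[0,0,0],[0,0,0],[0,0,0]])

```text
t: 6.07
eef_pos: [0.6423, -0.0566, 0.1695]
eef_rot: [[-0.088, 0.996, 0.01], [0.996, 0.088, -0.0], [-0.001, 0.01, -1.0]]
ft_force: [1.1, 0.1, -0.3]
finger_gap: 0.587
```

```bash
python3 go.py 444 267 165 115; python3 - <<'E'
from h import *
s=snap('wrist'); save(s,'w4.png'); P=cloud(s)
band(P,.55,.75,-.11,.0,.04,.05)
E
```

```text
dp [0.3398, -0.1692, 0.0024] twist [0.55, 0.16, -19.97] rows 9.1 2.8
t 6.07 p [642.3 -56.6 169.5] yaw 95.02 q [ 0.02  0.57 -0.03  1.85  0.03  0.71  1.63] F [ 1.1  0.1 -0.3] gap 0.587
wristband 2627 [638.6 -56.5] [70.1 28. ] 5.1 z [0.0437 0.0449 0.0487]
```

View pics/w4.png

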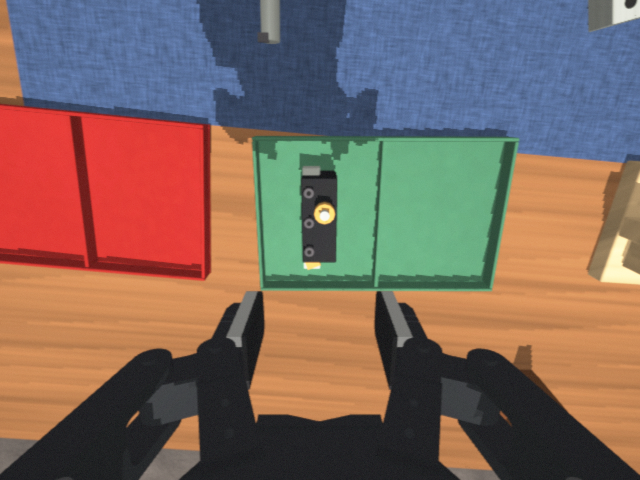

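The holder stands upright in the left green compartment (319,215), its top at 45 mm, as it must be on the 3 mm floor. Next is the key.

Call:
jog_arm(fingers=[0.05,0.05,0.05,0.05,0.05,0.05,0.05,0.05,0.05,0.05], dp=[[0.34,-0.169,0.002],[0.34,-0.169,0.002],[0.34,-0.169,0.002],[0.34,-0.169,0.002],[0.34,-0.169,0.002],[0.34,-0.169,0.002],[0.34,-0.169,0.002],[0.34,-0.169,0.002],[0.34,-0.169,0.002],[0.34,-0.169,0.002]], twist=[[0.5,0,-20],[0.5,0,-20],[0.5,0,-20],[0.5,0,-20],[0.5,0,-20],[0.5,0,-20],[0.5,0,-20],[0.5,0,-20],[0.5,0,-20],[0.5,0,-20]])

```text
t: 6.95
eef_pos: [0.4361, 0.2743, 0.1598]
eef_rot: [[-0.432, 0.902, -0.011], [0.902, 0.432, 0.0], [0.005, -0.01, -1.0]]
ft_force: [0.8, -0.2, -0.5]
finger_gap: 0.59
```

```bash
python3 - <<'E'
from h import *
s=snap('wrist'); save(s,'w5.png'); P=cloud(s); c=s['img'].astype(int)
nb=~(c[...,2]>c[...,0]+15)
k=(P[...,0]>.37)&(P[...,0]<.52)&(P[...,1]>.2)&(P[...,1]<.33)&(P[...,2]>.005)&(P[...,2]<.02)&nb
q=P[k]; br=c[k].sum(1)
for nm,kk in [('dark',br<260),('bright',br>400)]:
    z=q[kk][:,:2]*1000; r=cv2.minAreaRect(z.astype(np.float32))
    l=cv2.fitLine(z.astype(np.float32),cv2.DIST_HUBER,0,.01,.01).ravel()
    print(nm,len(z),np.round(r[0],1),np.round(r[1],1),round(r[2],1),'line',np.rad2deg(np.arctan2(l[1],l[0])).round(1),np.percentile(q[kk][:,2],[5,50,95]).round(4))
E
python3 go.py 444 267 50 115
```

```text
dark 30 [412.  253.8] [ 0.5 11.9] 25.2 line -65.0 [0.0073 0.0101 0.013 ]
bright 903 [417.8 256.7] [11.3 79.2] 26.3 line -64.1 [0.0087 0.011  0.0132]
dp [-0.0078, 0.0047, 0.1097] twist [-0.55, -0.19, 0.53] rows 2.6 0.1
t 7.0 p [437.5 272.2 159.8] yaw 115.53 q [-0.58  0.46 -0.12  2.13  0.09  0.56  1.26] F [0.1 0.5 0.5] gap 0.587
```

View pics/w5.png

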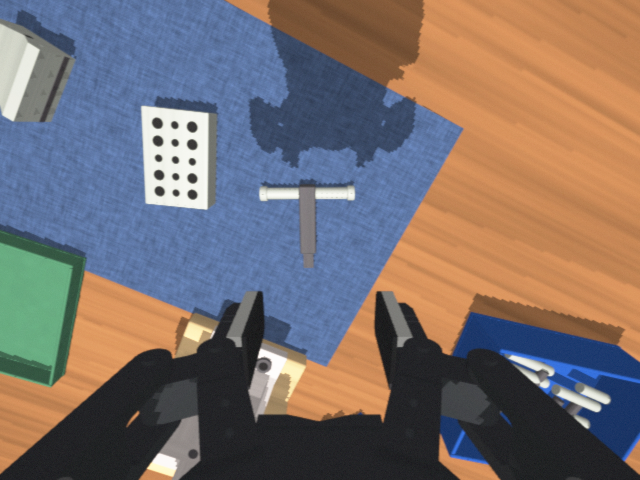

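The key shows at bar (307,192), shank to (308,265), clear of its neighbours.

Call:
jog_arm(fingers=[0.04,0.04,0.04,0.04,0.04], dp=[[-0.006,0.0,0.04],[-0.006,0.0,0.08],[-0.006,0.0,0.1],[-0.006,0.0,0.1],[-0.006,0.0,0.1]], twist=[[-0.5,-0.2,0],[-0.5,-0.2,0],[-0.5,-0.2,0],[-0.5,-0.2,0],[-0.5,-0.2,0]])

```text
t: 7.42
eef_pos: [0.4423, 0.2604, 0.0594]
eef_rot: [[-0.423, 0.906, -0.002], [0.906, 0.423, -0.004], [-0.003, -0.003, -1.0]]
ft_force: [0.3, 0.2, 0.4]
finger_gap: 0.462
```

```bash
python3 go.py 440 266.5 4 115.5; python3 - <<'E'
from h import *
s=snap('wrist'); save(s,'w6.png'); P=cloud(s); c=s['img'].astype(int)
nb=~(c[...,2]>c[...,0]+15)
k=(P[...,0]>.37)&(P[...,0]<.52)&(P[...,1]>.2)&(P[...,1]<.33)&(P[...,2]>.005)&(P[...,2]<.02)&nb
q=P[k]; br=c[k].sum(1)
z=q[br>400][:,:2]*1000; print(cv2.minAreaRect(z.astype(np.float32)))
E
```

```text
dp [0.0066, 0.0007, 0.0553] twist [-0.18, 0.18, -0.5] rows 1.3 0.1
t 7.42 p [442.3 260.4  59.4] yaw 115.0 q [-0.6   0.63 -0.07  2.21  0.14  0.31  1.22] F [0.3 0.2 0.4] gap 0.462
((445.6131591796875, 270.20556640625), (73.3608169555664, 79.3226089477539), 26.14832878112793)
```

View pics/w6.png

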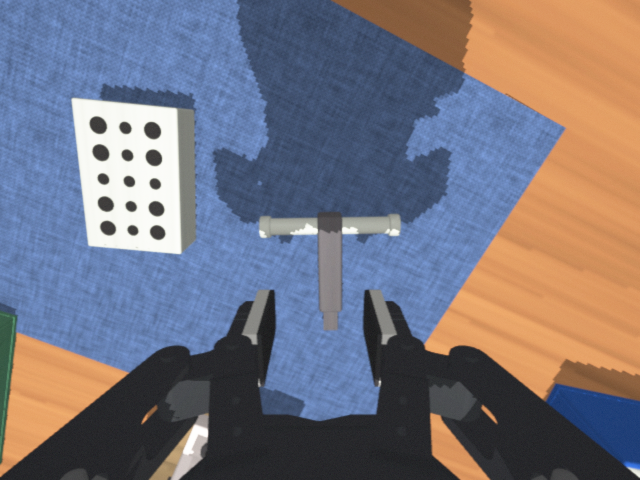

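Call:
jog_arm(fingers=[0.04,0.04,0.04,0.04,0.04,0.0,0.0,0.0,0.0,0.0], dp=[[0.007,0.002,0.02],[0.007,0.002,0.04],[0.007,0.002,0.05],[0.007,0.002,0.055],[0.007,0.002,0.055],[0.007,0.002,0.055],[0.007,0.002,0.055],[0.007,0.002,0.055],[0.007,0.002,0.055],[0.007,0.002,0.055]], twist=[[-0.2,0.2,-1],[-0.2,0.2,-1],[-0.2,0.2,-1],[-0.2,0.2,-1],[-0.2,0.2,-1],[-0.2,0.2,-1],[-0.2,0.2,-1],[-0.2,0.2,-1],[-0.2,0.2,-1],[-0.2,0.2,-1]])

```text
t: 8.3
eef_pos: [0.442, 0.2688, 0.0065]
eef_rot: [[-0.439, 0.899, 0.004], [0.899, 0.439, 0.004], [0.001, 0.005, -1.0]]
ft_force: [0.0, -0.3, 6.4]
finger_gap: 0.14
```

```bash
python3 go.py 635 51 110 95; python3 - <<'E'
from h import *
s=snap('wrist'); save(s,'w7.png')
E
```

```text
dp [-0.2803, 0.0783, -0.1035] twist [0.28, -0.14, 21.03] rows 7.4 2.9
t 8.3 p [442.  268.8   6.5] yaw 116.04 q [-0.63  0.72 -0.04  2.22  0.16  0.19  1.21] F [ 0.  -0.3  6.4] gap 0.14
```

View pics/w7.png

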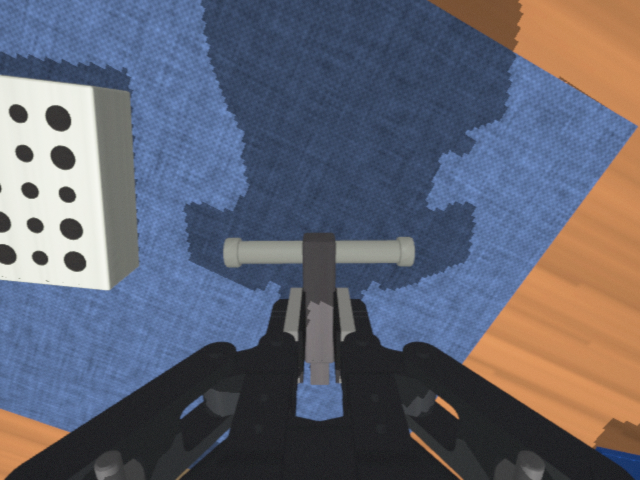

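Call:
jog_arm(fingers=[0.0,0.0,0.0,0.0,0.0,0.0,0.0,0.0,0.0,0.0], dp=[[0,0,-0.015],[0,0,-0.045],[0,0,-0.08],[-0.278,0.075,-0.09],[-0.278,0.075,-0.09],[-0.278,0.075,-0.09],[-0.278,0.075,-0.09],[-0.278,0.075,-0.09],[-0.278,0.075,-0.09],[-0.278,0.075,-0.09]], twist=[[0,0,0],[0,0,0],[0,0,0],[0.2,0,7],[0.2,0,14],[0.2,0,21],[0.2,0,21],[0.2,0,21],[0.2,0,21],[0.2,0,21]])

```text
t: 9.18
eef_pos: [0.6321, 0.049, 0.0962]
eef_rot: [[-0.087, 0.996, 0.0], [0.996, 0.087, 0.002], [0.002, 0.001, -1.0]]
ft_force: [1.4, 0.4, -1.7]
finger_gap: 0.138
```

```bash
python3 go.py 631 50.5 13 95; python3 - <<'E'
from h import *
s=snap('side'); save(s,'sd7.png')
E
```

```text
dp [0.0014, -0.001, 0.0832] twist [0.03, -0.1, -0.02] rows 2.0 0.0
t 9.18 p [632.1  49.   96.2] yaw 94.98 q [-0.12  0.66 -0.06  1.92  0.07  0.57  1.42] F [ 1.4  0.4 -1.7] gap 0.138
```

View pics/sd7.png

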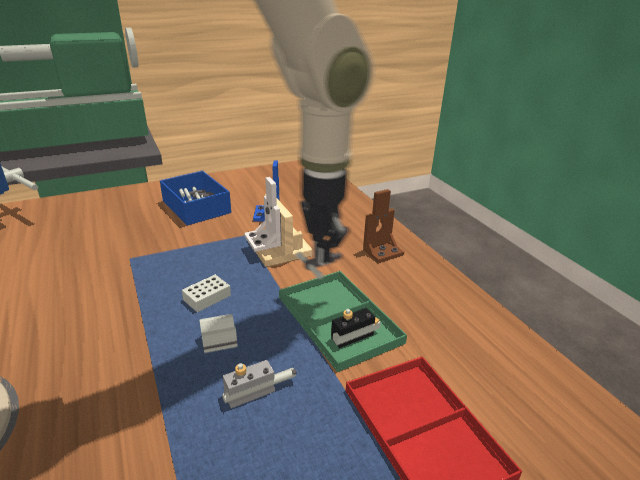

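The key is held above the green tray (325,265) and the holder stands at (353,325). Lowering.

Call:
jog_arm(fingers=[0.0,0.0,0.0,0.0,0.0,0.0,0.0,0.0], dp=[[0.001,-0.001,0.035],[0.001,-0.001,0.06],[0.001,-0.001,0.073],[0.001,-0.001,0.081],[0.001,-0.001,0.085],[0.001,-0.001,0.086],[0.001,-0.001,0.087],[0.001,-0.001,0.087]], twist=[[0,0,0],[0,0,0],[0,0,0],[0,0,0],[0,0,0],[0,0,0],[0,0,0],[0,0,0]])

```text
t: 9.9
eef_pos: [0.6296, 0.0532, 0.0096]
eef_rot: [[-0.088, 0.996, 0.0], [0.996, 0.088, 0.002], [0.002, 0.0, -1.0]]
ft_force: [-1.9, 0.0, 1.2]
finger_gap: 0.14
```

```bash
python3 go.py 631 50.5 8 95; python3 - <<'E'
from h import *
s=snap('wrist'); save(s,'w8.png')
E
```

```text
dp [-0.0028, 0.0011, 0.0016] twist [0.01, -0.11, 0.07] rows 0.1 0.0
t 9.9 p [629.6  53.2   9.6] yaw 95.07 q [-0.14  0.78 -0.05  1.95  0.08  0.41  1.41] F [-1.9  0.   1.2] gap 0.14
```

View pics/w8.png

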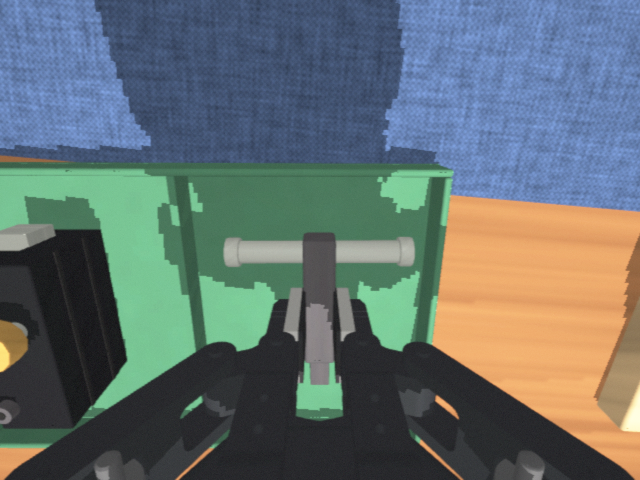

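Call:
jog_arm(fingers=[0.0,0.0,0.035,0.035,0.035,0.035,0.035,0.035,0.035,0.035], dp=[[0,0,0.001],[0,0,0.001],[0,0,0.0],[0,0,0.0],[0,0,0.0],[0,0,-0.01],[0,0,-0.04],[0,0,-0.08],[0,0,-0.12],[0,0,-0.15]], twist=[[0,0,0],[0,0,0],[0,0,0],[0,0,0],[0,0,0],[0,0,0],[0,0,0],[0,0,0],[0,0,0],[0,0,0]])

```text
t: 10.78
eef_pos: [0.6302, 0.0525, 0.1617]
eef_rot: [[-0.088, 0.996, 0.002], [0.996, 0.088, 0.002], [0.002, 0.002, -1.0]]
ft_force: [0.3, 0.2, -0.4]
finger_gap: 0.41
```

```bash
python3 go.py 427 26 165 82.5; python3 - <<'E'
from h import *
s=snap('wrist'); save(s,'w9.png'); P=cloud(s)
band(P,.56,.72,.005,.1,.013,.019)
E
```

```text
dp [-0.0086, -0.2048, -0.0036] twist [0.09, -0.13, 12.54] rows 4.9 1.8
t 10.78 p [630.2  52.5 161.7] yaw 95.04 q [-0.12  0.57 -0.07  1.88  0.06  0.69  1.43] F [ 0.3  0.2 -0.4] gap 0.41
wristband 2469 [634.6  52.9] [ 93.7 146.3] 89.5 z [0.0134 0.0161 0.0186]
```

View pics/w9.png

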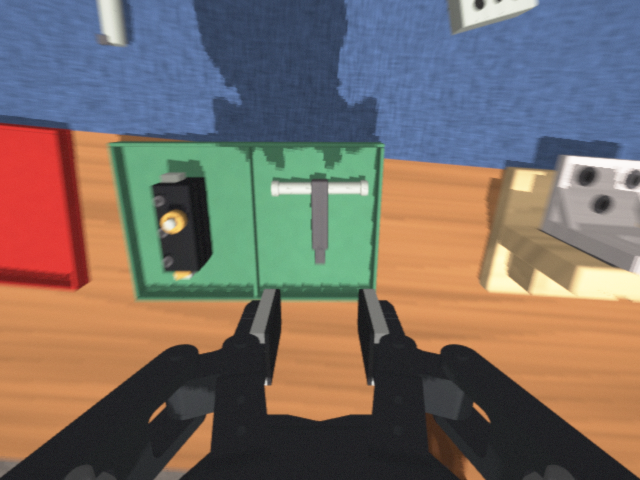

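The key lies flat in its own compartment (320,210) with the holder beside it (180,225). Next is the vee block.

Call:
jog_arm(fingers=[0.062,0.062,0.062,0.062,0.062,0.062,0.062], dp=[[-0.009,-0.205,0],[-0.009,-0.205,0],[-0.009,-0.205,0],[-0.009,-0.205,0],[-0.009,-0.205,0],[-0.009,-0.205,0],[-0.009,-0.205,0]], twist=[[0,0,7],[0,0,12.5],[0,0,12.5],[0,0,12.5],[0,0,12.5],[0,0,12.5],[0,0,12.5]])

```text
t: 11.42
eef_pos: [0.4245, 0.0251, 0.1589]
eef_rot: [[0.13, 0.992, -0.001], [0.992, -0.13, 0.002], [0.002, -0.001, -1.0]]
ft_force: [1.2, -0.8, 0.6]
finger_gap: 0.732
```

```bash
python3 go.py 427 26 6 82.5; python3 - <<'E'
from h import *
s=snap('wrist'); save(s,'w10.png'); P=cloud(s)
band(P,.36,.5,-.03,.08,.034,.042)
E
```

```text
dp [0.0009, 0.0025, 0.1529] twist [-0.07, -0.1, 0.05] rows 3.7 0.0
t 11.42 p [424.5  25.1 158.9] yaw 82.55 q [-0.18  0.37 -0.02  2.33  0.01  0.44  1.23] F [ 1.2 -0.8  0.6] gap 0.732
wristband 2037 [426.6  25.3] [42.1 55.9] 82.6 z [0.0347 0.0375 0.0388]
```

View pics/w10.png

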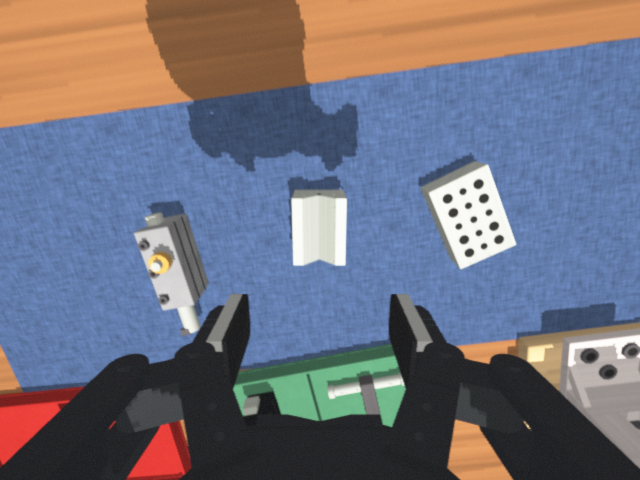

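The vee block with its V groove is at (320,228), centred between the fingers. The holed slab (470,215) is the set-up block and stays.

Call:
jog_arm(fingers=[0.062,0.062,0.062,0.062,0.062,0.062,0.0,0.0,0.0,0.0], dp=[[0.0,0.002,0.04],[0.0,0.002,0.08],[0.0,0.002,0.12],[0.0,0.002,0.142],[0.0,0.002,0.154],[0.0,0.002,0.154],[0.0,0.002,0.154],[0.0,0.002,0.154],[0.0,0.002,0.154],[0.0,0.002,0.154]], twist=[[0,0,0],[0,0,0],[0,0,0],[0,0,0],[0,0,0],[0,0,0],[0,0,0],[0,0,0],[0,0,0],[0,0,0]])

```text
t: 12.3
eef_pos: [0.4298, 0.0221, 0.0068]
eef_rot: [[0.133, 0.991, 0.006], [0.991, -0.133, -0.005], [-0.004, 0.007, -1.0]]
ft_force: [-11.1, -19.4, 109.2]
finger_gap: 0.483
```

```bash
python3 go.py 641 -210 120 89.6; python3 - <<'E'
from h import *
s=snap('wrist'); save(s,'w11.png')
E
```

```text
dp [-0.2025, 0.2408, -0.1108] twist [0.36, 0.25, -7.22] rows 8.0 1.0
t 12.3 p [429.8  22.1   6.8] yaw 82.38 q [-0.07  0.71 -0.16  2.42  1.39  0.11 -0.15] F [-11.1 -19.4 109.2] gap 0.483
```

View pics/w11.png

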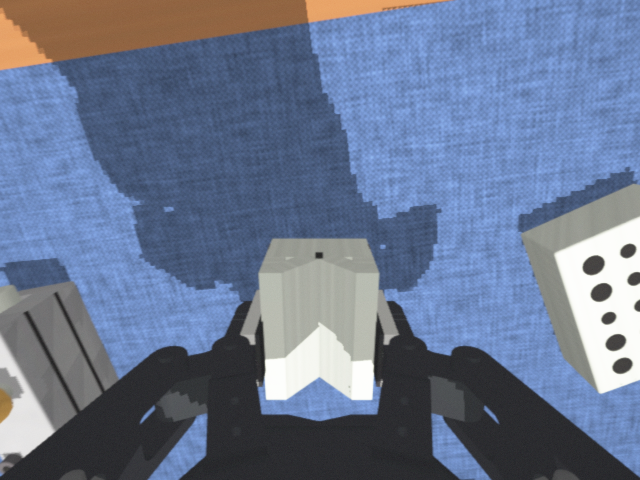

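```bash
python3 - <<'E'
from h import *
s=get_state()
for k in ['t','qpos','qvel','joint_efforts','ft_force','ft_torque','finger_gap','eef_pos']: print(k,np.round(s[k],3))
s=snap('side'); save(s,'sd11.png')
s=get_state()
for k in ['t','qpos','qvel','ft_force','finger_gap','eef_pos']: print(k,np.round(s[k],3))
E
```

```text
t 12.35
qpos [-0.073  0.707 -0.166  2.418  1.411  0.114 -0.171]
qvel [-0.013 -0.005  0.025 -0.016 -0.391 -0.019  0.413]
joint_efforts [ -5.161 -32.886  -4.625  -5.485  -2.252  -3.207   2.488]
ft_force [ -3.309 -11.847  63.147]
ft_torque [-2.491  0.498  0.014]
finger_gap 0.481
eef_pos [0.43  0.022 0.006]
t 12.4
qpos [-0.073  0.707 -0.165  2.417  1.395  0.113 -0.154]
qvel [-0.009 -0.003  0.014 -0.009 -0.211 -0.008  0.215]
ft_force [ -6.491 -10.549  63.691]
finger_gap 0.484
eef_pos [0.43  0.022 0.006]
```

View pics/sd11.png

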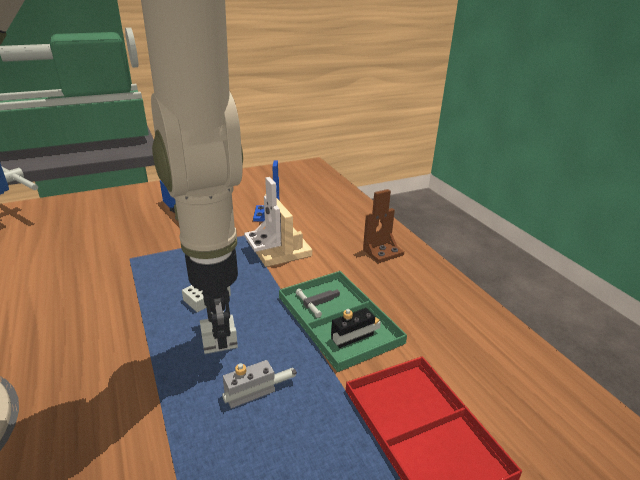

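Call:
jog_arm(fingers=[0.0,0.0,0.0], dp=[[0,0,-0.002],[0,0,-0.004],[0,0,-0.006]], twist=[[0,0,0],[0,0,0],[0,0,0]])

```text
t: 12.65
eef_pos: [0.4305, 0.0258, 0.0099]
eef_rot: [[0.13, 0.991, 0.002], [0.991, -0.13, 0.002], [0.002, 0.001, -1.0]]
ft_force: [-0.6, -0.0, -5.5]
finger_gap: 0.484
```

```bash
python3 go.py 430 22 60 82.5
```

```text
dp [-0.0037, 0.0001, -0.0501] twist [0.07, -0.13, 0.01] rows 1.2 0.0
t 12.65 p [430.5  25.8   9.9] yaw 82.51 q [-0.04  0.7  -0.22  2.41  1.28  0.14 -0.05] F [-0.6 -0.  -5.5] gap 0.484
```

Call:
jog_arm(fingers=[0.0,0.0,0.0,0.0,0.0,0.0,0.0,0.0], dp=[[0,0.003,-0.01],[0,0.006,-0.025],[0,0.01,-0.04],[0,0.014,-0.06],[0,0.018,-0.08],[0,0.02,-0.1],[0,0.02,-0.1],[0,0.02,-0.1]], twist=[[0,0,0],[0,0,0],[0,0,0],[0,0,0],[0,0,0],[0,0,0],[0,0,0],[0,0,0]])

```text
t: 13.32
eef_pos: [0.4498, 0.0225, 0.1103]
eef_rot: [[0.132, 0.991, 0.002], [0.991, -0.132, 0.003], [0.003, 0.001, -1.0]]
ft_force: [-0.3, -0.5, -4.2]
finger_gap: 0.483
```

```bash
python3 go.py 641 -210 110 89.6
```

```text
dp [-0.2053, 0.2202, 0.0] twist [0.09, -0.17, -7.19] rows 7.2 1.0
t 13.32 p [449.8  22.5 110.3] yaw 82.41 q [ 0.3   0.56 -0.67  2.3   0.74  0.5   0.48] F [-0.3 -0.5 -4.2] gap 0.483
```

Call:
jog_arm(fingers=[0.0,0.0,0.0,0.0,0.0,0.0,0.0,0.0,0.0,0.0], dp=[[-0.205,0.22,0],[-0.205,0.22,0],[-0.205,0.22,0],[-0.205,0.22,0],[-0.205,0.22,0],[-0.205,0.22,0],[-0.205,0.22,0],[-0.205,0.22,0],[-0.205,0.22,0],[-0.205,0.22,0]], twist=[[0,0,-7],[0,0,-7],[0,0,-7],[0,0,-7],[0,0,-7],[0,0,-7],[0,0,-7],[0,0,-7],[0,0,-7],[0,0,-7]])

```text
t: 14.15
eef_pos: [0.6392, -0.2097, 0.1067]
eef_rot: [[0.01, 1.0, -0.003], [1.0, -0.01, 0.002], [0.002, -0.003, -1.0]]
ft_force: [-0.7, 0.5, -5.0]
finger_gap: 0.48
```

```bash
python3 go.py 641 -210 12 89.6; python3 - <<'E'
from h import *
s=snap('side'); save(s,'sd12.png')
E
```

```text
dp [-0.0005, 0.0021, 0.0947] twist [-0.19, -0.14, -0.16] rows 2.3 0.0
t 14.15 p [ 639.2 -209.7  106.7] yaw 89.44 q [ 0.69  0.79 -0.74  1.79  0.69  0.85  1.17] F [-0.7  0.5 -5. ] gap 0.48
```

View pics/sd12.png

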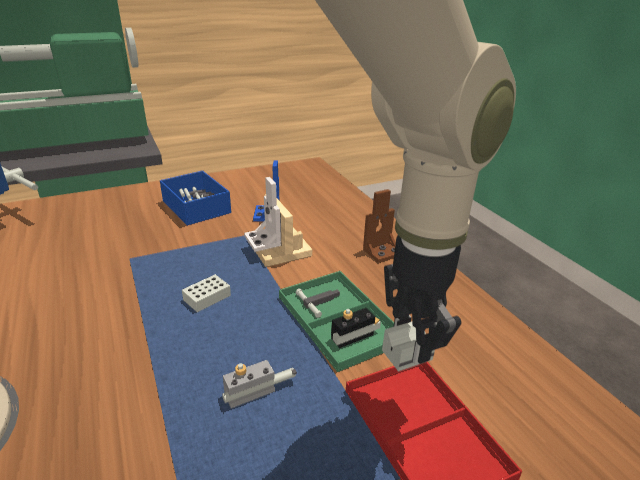

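The vee block is held above the red tray's near compartment. Lowering.

Call:
jog_arm(fingers=[0.0,0.0,0.0,0.0,0.0,0.0,0.0,0.0], dp=[[0,0.004,0.035],[0,0.004,0.065],[0,0.004,0.08],[0,0.004,0.089],[0,0.004,0.093],[0,0.004,0.095],[0,0.004,0.0955],[0,0.004,0.0955]], twist=[[0,0,0],[0,0,0],[0,0,0],[0,0,0],[0,0,0],[0,0,0],[0,0,0],[0,0,0]])

```text
t: 14.87
eef_pos: [0.6443, -0.2089, 0.0153]
eef_rot: [[0.008, 1.0, 0.001], [1.0, -0.008, 0.002], [0.002, 0.001, -1.0]]
ft_force: [1.4, -0.2, -4.5]
finger_gap: 0.483
```

```bash
python3 go.py 641 -210 9 89.6; python3 - <<'E'
from h import *
s=snap('wrist'); save(s,'w13.png')
E
```

```text
dp [-0.0011, -0.0033, 0.0063] twist [0.06, -0.09, -0.05] rows 0.2 0.0
t 14.87 p [ 644.3 -208.9   15.3] yaw 89.55 q [ 0.63  0.9  -0.65  1.82  0.81  0.72  1.08] F [ 1.4 -0.2 -4.5] gap 0.483
```

View pics/w13.png

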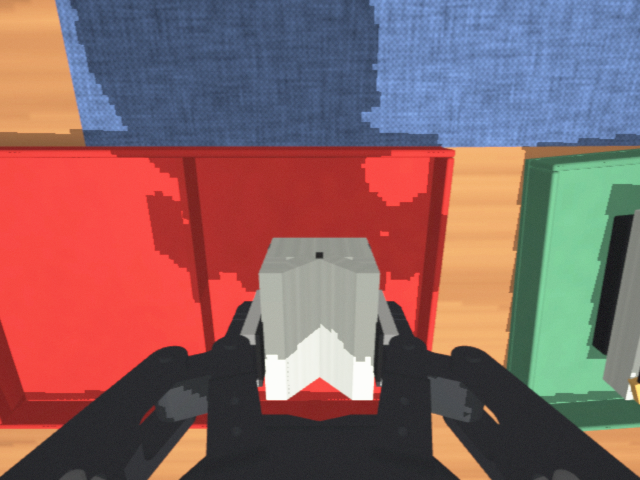

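Call:
jog_arm(fingers=[0.0,0.0,0.0,0.0,0.0], dp=[[0,0,0.002],[0,0,0.004],[0,0,0.005],[0,0,0.0055],[0,0,0.0055]], twist=[[0,0,0],[0,0,0],[0,0,0],[0,0,0],[0,0,0]])

```text
t: 15.33
eef_pos: [0.6437, -0.2092, 0.0099]
eef_rot: [[0.008, 1.0, 0.0], [1.0, -0.008, 0.001], [0.001, 0.0, -1.0]]
ft_force: [-3.8, 0.3, 6.7]
finger_gap: 0.482
```

Call:
jog_arm(fingers=[0.06,0.06,0.06,0.06,0.06,0.06,0.06,0.06,0.06,0.06], dp=[[0,0,0],[0,0,0],[0,0,0],[0,0,-0.006],[0,0,-0.03],[0,0,-0.07],[0,0,-0.11],[0,0,-0.15],[0,0,-0.19],[0,0,-0.2]], twist=[[0,0,0],[0,0,0],[0,0,0],[0,0,0],[0,0,0],[0,0,0],[0,0,0],[0,0,0],[0,0,0],[0,0,0]])

```text
t: 16.17
eef_pos: [0.6463, -0.2087, 0.2158]
eef_rot: [[0.008, 1.0, 0.008], [1.0, -0.008, 0.001], [0.001, 0.008, -1.0]]
ft_force: [0.9, 0.2, 0.6]
finger_gap: 0.704
```

```bash
python3 go.py 560 50 240 45; python3 - <<'E'
from h import *
s=snap('wrist'); save(s,'w14.png'); P=cloud(s)
band(P,.57,.71,-.25,-.17,.034,.046)
E
```

```text
dp [0.258, -0.0881, -0.0247] twist [0.39, -0.2, 44.56] rows 6.6 6.2
t 16.17 p [ 646.3 -208.7  215.8] yaw 89.56 q [ 0.73  0.68 -0.83  1.7   0.58  1.01  1.27] F [0.9 0.2 0.6] gap 0.704
wristband 1886 [ 639.9 -208.4] [42.  55.3] 89.8 z [0.0348 0.0401 0.0418]
```

View pics/w14.png

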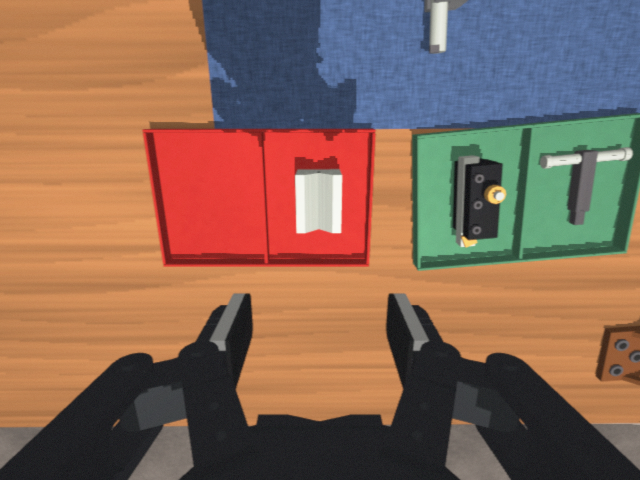

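The vee block is upright in the right-hand red compartment (318,202), top at 41 mm. Next is the jig.

Call:
jog_arm(fingers=[0.05,0.05,0.05,0.05,0.05,0.05,0.05,0.05,0.05,0.05], dp=[[0.258,-0.088,-0.03],[0.258,-0.088,-0.03],[0.258,-0.088,-0.03],[0.258,-0.088,-0.03],[0.258,-0.088,-0.03],[0.258,-0.088,-0.03],[0.258,-0.088,-0.03],[0.258,-0.088,-0.03],[0.258,-0.088,-0.03],[0.258,-0.088,-0.03]], twist=[[0,0,7],[0,0,14],[0,0,21],[0,0,28],[0,0,35],[0,0,42],[0,0,45],[0,0,45],[0,0,45],[0,0,45]])

```text
t: 17.05
eef_pos: [0.5578, 0.0487, 0.2389]
eef_rot: [[0.712, 0.702, -0.001], [0.702, -0.712, 0.001], [0.0, -0.002, -1.0]]
ft_force: [-0.0, -0.6, 0.6]
finger_gap: 0.585
```

```bash
python3 go.py 590 267 250 0.7
```

```text
dp [0.1762, -0.1329, -0.0109] twist [-0.09, 0.02, 43.89] rows 5.3 6.1
t 17.05 p [557.8  48.7 238.9] yaw 44.59 q [ 0.29  0.47 -0.67  1.94  0.38  0.86  0.2 ] F [-0.  -0.6  0.6] gap 0.585
```

Call:
jog_arm(fingers=[0.05,0.05,0.05,0.05,0.05,0.05,0.05,0.05,0.05,0.05], dp=[[0.192,-0.117,-0.02],[0.192,-0.117,-0.02],[0.192,-0.117,-0.02],[0.192,-0.117,-0.02],[0.192,-0.117,-0.02],[0.192,-0.117,-0.02],[0.192,-0.117,-0.02],[0.192,-0.117,-0.02],[0.192,-0.117,-0.02],[0.192,-0.117,-0.02]], twist=[[0,0,7],[0,0,14],[0,0,21],[0,0,28],[0,0,35],[0,0,42],[0,0,44],[0,0,44],[0,0,44],[0,0,44]])

```text
t: 17.88
eef_pos: [0.6131, 0.2651, 0.2589]
eef_rot: [[1.0, 0.009, -0.001], [0.009, -1.0, 0.001], [-0.001, -0.001, -1.0]]
ft_force: [0.3, -0.7, -0.1]
finger_gap: 0.585
```

```bash
python3 go.py 611.5 267.5 128 0.7;  python3 - <<'E'
from h import *
s=snap('wrist'); save(s,'w15.png'); P=cloud(s)
band(P,.55,.68,.2,.33,.145,.175)
band(P,.55,.68,.2,.33,.163,.175)
band(P,.51,.605,.2,.33,.03,.044)
s=snap('side'); save(s,'sd15.png')
E
```

```text
dp [-0.0014, -0.0024, 0.1309] twist [-0.04, 0.08, -0.2] rows 3.1 0.0
t 17.88 p [613.1 265.1 258.9] yaw 0.5 q [-0.2   0.54 -0.45  1.69  0.27  0.98 -0.74] F [ 0.3 -0.7 -0.1] gap 0.585
wristband 785 [610.  268.2] [10.1 36.4] 2.0 z [0.1544 0.1675 0.1686]
wristband 695 [609.9 268.2] [ 9.9 36.4] 1.9 z [0.1664 0.1676 0.1687]
wristband 2574 [580.8 268. ] [48.9 69.4] 0.8 z [0.0359 0.0375 0.0409]
```

View pics/w15.png

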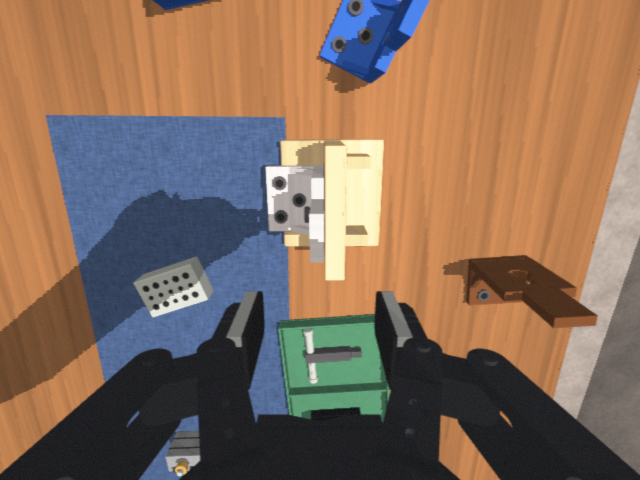

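View pics/sd15.png

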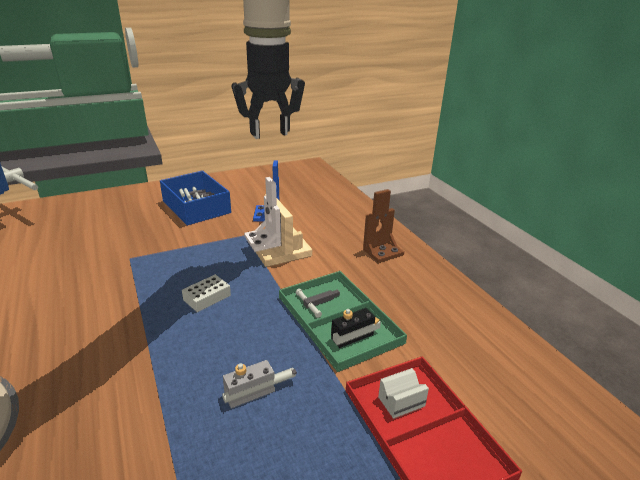

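Candidates: silver jig on the stand (wrist 317,205; side 268,220), blue (370,40) and brown (530,285). The silver one hanging on the plywood stand is meant. Its top is at 168 mm and its tab is 10 x 36 mm, as given.

Call:
jog_arm(fingers=[0.05,0.05,0.05,0.05,0.05,0.05,0.05], dp=[[-0.0025,-0.003,0.03],[-0.0025,-0.003,0.06],[-0.0025,-0.003,0.09],[-0.0025,-0.003,0.115],[-0.0025,-0.003,0.128],[-0.0025,-0.003,0.132],[-0.0025,-0.003,0.132]], twist=[[0,0,-0.5],[0,0,-0.5],[0,0,-0.5],[0,0,-0.5],[0,0,-0.5],[0,0,-0.5],[0,0,-0.5]])

```text
t: 18.57
eef_pos: [0.6099, 0.27, 0.1271]
eef_rot: [[1.0, 0.018, -0.002], [0.018, -1.0, 0.002], [-0.002, -0.002, -1.0]]
ft_force: [0.1, -0.2, -0.2]
finger_gap: 0.582
```

```bash
python3 go.py 610.5 268 127 1;  python3 - <<'E'
from h import *
s=snap('wrist'); save(s,'w16.png')
E
```

```text
dp [0.0006, 0.0021, 0.0001] twist [-0.09, 0.1, 0.03] rows 0.1 0.0
t 18.57 p [609.9 270.  127.1] yaw 1.03 q [-0.25  0.67 -0.39  1.81  0.36  0.73 -0.82] F [ 0.1 -0.2 -0.2] gap 0.582
```

View pics/w16.png

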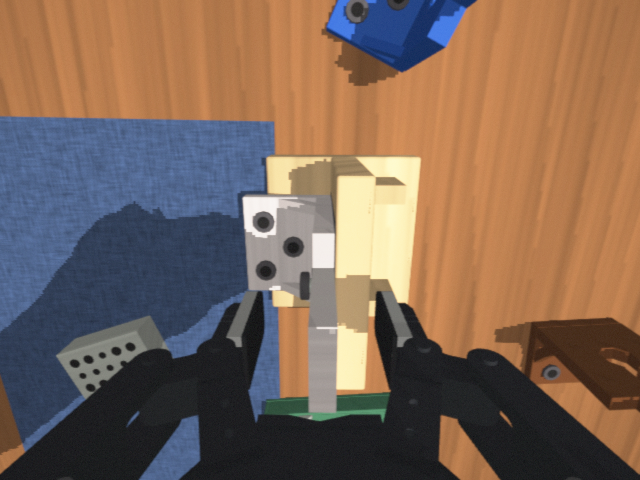

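Call:
jog_arm(fingers=[0.0,0.0,0.0,0.0,0.0,0.0,0.0], dp=[[0.0005,0.002,0],[0.0005,0.002,0],[0.0005,0.002,0],[0.0005,0.002,0],[0.0005,0.002,0],[0.0005,0.002,0],[0.0005,0.002,0]], twist=[[0,0,0],[0,0,0],[0,0,0],[0,0,0],[0,0,0],[0,0,0],[0,0,0]])

```text
t: 19.2
eef_pos: [0.6107, 0.2688, 0.1288]
eef_rot: [[1.0, 0.018, 0.001], [0.018, -1.0, 0.002], [0.001, -0.002, -1.0]]
ft_force: [-2.4, -1.7, 6.6]
finger_gap: 0.112
```

```bash
python3 go.py 610.5 268 147 1
```

```text
dp [-0.0002, 0.0007, -0.0182] twist [-0.13, -0.03, 0.05] rows 0.4 0.0
t 19.2 p [610.7 268.8 128.8] yaw 1.05 q [-0.25  0.67 -0.39  1.81  0.36  0.73 -0.82] F [-2.4 -1.7  6.6] gap 0.112
```

Call:
jog_arm(fingers=[0.0,0.0,0.0,0.0,0.0,0.0], dp=[[0,0,-0.006],[0,0,-0.012],[0,0,-0.018],[0,0,-0.0215],[0,0,-0.0215],[0,0,-0.0215]], twist=[[0,0,0],[0,0,0],[0,0,0],[0,0,0],[0,0,0],[0,0,0]])

```text
t: 19.7
eef_pos: [0.6105, 0.2685, 0.1493]
eef_rot: [[1.0, 0.018, -0.0], [0.018, -1.0, 0.002], [-0.0, -0.002, -1.0]]
ft_force: [0.1, -0.2, -4.1]
finger_gap: 0.108
```

```bash
python3 go.py 610.5 268.5 148.8 1; python3 - <<'E'
from h import *
s=snap('side'); P=cloud(s); c=cv2.cvtColor(s['img'][140:290,200:340],cv2.COLOR_RGB2BGR)
cv2.imwrite('pics/sd17.png',cv2.resize(c,None,fx=4,fy=4,interpolation=cv2.INTER_CUBIC))
band(P,.55,.605,.2,.34,.05,.064)
E
```

```text
dp [0.0, 0.0, 0.0005] twist [-0.12, 0.01, 0.04] rows 0.0 0.0
t 19.7 p [610.5 268.5 149.3] yaw 1.04 q [-0.24  0.65 -0.41  1.79  0.35  0.77 -0.8 ] F [ 0.1 -0.2 -4.1] gap 0.108
wristband 466 [579.9 268.5] [50.3 75.8] 0.7 z [0.0518 0.0585 0.0622]
```

View pics/sd17.png

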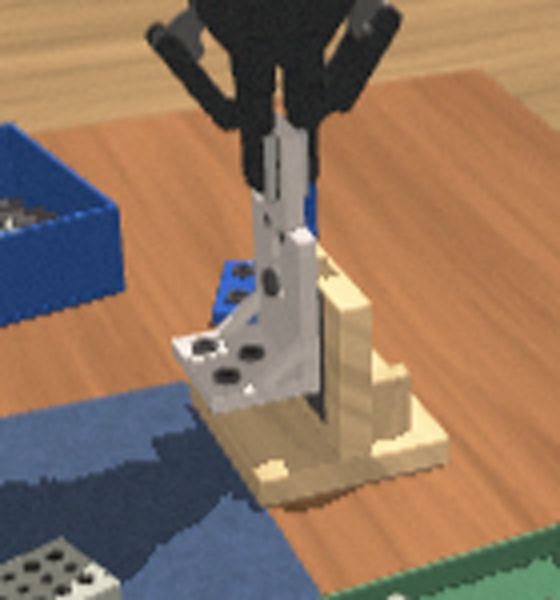

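Raised 20.5 mm, foot top at 58.5 mm as expected and only its weight on the wrist, so I draw it off along -x.

Call:
jog_arm(fingers=[0.0,0.0,0.0,0.0,0.0,0.0], dp=[[-0.006,0,0],[-0.014,0,0],[-0.023,0,0],[-0.034,0,0],[-0.045,0,0],[-0.045,0,0]], twist=[[0,0,0],[0,0,0],[0,0,0],[0,0,0],[0,0,0],[0,0,0]])

```text
t: 20.25
eef_pos: [0.5621, 0.268, 0.1492]
eef_rot: [[1.0, 0.02, -0.003], [0.02, -1.0, 0.001], [-0.003, -0.001, -1.0]]
ft_force: [0.4, -0.1, -3.4]
finger_gap: 0.111
```

```bash
python3 go.py 500 150 240 1; python3 - <<'E'
from h import *
s=snap('side'); P=cloud(s); c=cv2.cvtColor(s['img'][140:290,200:340],cv2.COLOR_RGB2BGR)
cv2.imwrite('pics/sd18.png',cv2.resize(c,None,fx=4,fy=4,interpolation=cv2.INTER_CUBIC))
E
```

```text
dp [-0.0648, 0.1166, -0.0908] twist [-0.07, 0.15, 0.17] rows 3.9 0.0
t 20.25 p [562.1 268.  149.2] yaw 1.17 q [-0.26  0.6  -0.41  1.89  0.35  0.71 -0.85] F [ 0.4 -0.1 -3.4] gap 0.111
```

View pics/sd18.png

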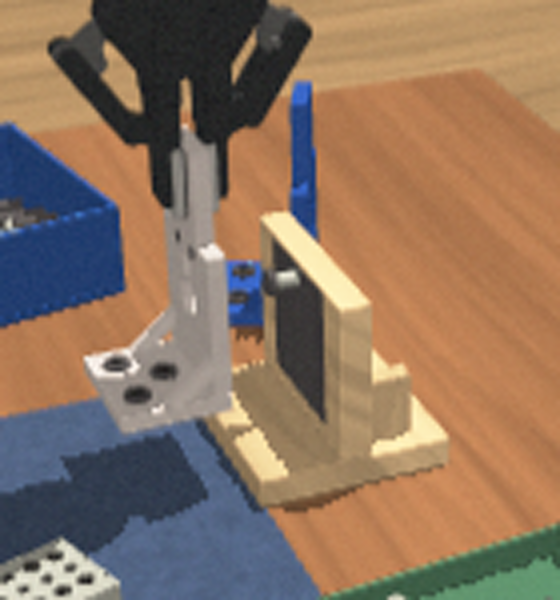

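Off the screw, with the head visible at (290,280) and the jig clear. Raising and carrying it.

Call:
jog_arm(fingers=[0.0,0.0,0.0,0.0,0.0,0.0,0.0,0.0,0.0,0.0], dp=[[-0.01,0,-0.015],[-0.02,0,-0.04],[-0.025,0,-0.07],[-0.025,0.02,-0.09],[-0.025,0.24,-0.09],[-0.025,0.24,-0.09],[-0.025,0.24,-0.09],[-0.025,0.24,-0.09],[-0.025,0.24,-0.09],[-0.025,0.24,-0.09]], twist=[[0,0,0],[0,0,0],[0,0,0],[0,0,0],[0,0,0],[0,0,0],[0,0,0],[0,0,0],[0,0,0],[0,0,0]])

```text
t: 21.13
eef_pos: [0.5447, 0.0192, 0.2385]
eef_rot: [[1.0, 0.011, -0.001], [0.011, -1.0, -0.002], [-0.001, 0.002, -1.0]]
ft_force: [0.2, -0.0, -3.8]
finger_gap: 0.109
```

```bash
python3 go.py 667 -315.5 200 -0.4
```

```text
dp [0.1188, 0.3359, 0.039] twist [0.12, 0.07, 1.02] rows 8.6 0.1
t 21.13 p [544.7  19.2 238.5] yaw 0.62 q [ 0.19  0.41 -0.45  1.98  0.25  0.8  -0.39] F [ 0.2 -0.  -3.8] gap 0.109
```

Call:
jog_arm(fingers=[0.0,0.0,0.0,0.0,0.0,0.0,0.0,0.0,0.0,0.0], dp=[[0.119,0.336,0.039],[0.119,0.336,0.039],[0.119,0.336,0.039],[0.119,0.336,0.039],[0.119,0.336,0.039],[0.119,0.336,0.039],[0.119,0.336,0.039],[0.119,0.336,0.039],[0.119,0.336,0.039],[0.119,0.336,0.039]], twist=[[0,0,1],[0,0,1],[0,0,1],[0,0,1],[0,0,1],[0,0,1],[0,0,1],[0,0,1],[0,0,1],[0,0,1]])

```text
t: 21.97
eef_pos: [0.6699, -0.3151, 0.197]
eef_rot: [[1.0, -0.007, -0.001], [-0.007, -1.0, -0.002], [-0.001, 0.002, -1.0]]
ft_force: [-1.7, -0.0, -4.3]
finger_gap: 0.109
```

```bash
python3 go.py 667 -315.5 110 -0.4;  python3 - <<'E'
from h import *
s=snap('scene'); save(s,'s19.png')
s=snap('wrist'); save(s,'w19.png')
E
```

```text
dp [-0.0028, 0.0003, 0.087] twist [0.1, 0.07, -0.02] rows 2.1 0.0
t 21.97 p [ 669.9 -315.1  197. ] yaw -0.42 q [ 0.59  0.68 -0.38  1.57  0.29  0.95  0.1 ] F [-1.7 -0.  -4.3] gap 0.109
```

View pics/s19.png

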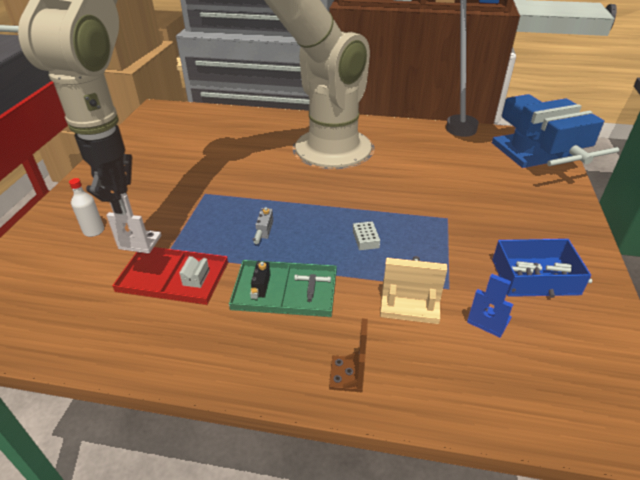

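View pics/w19.png

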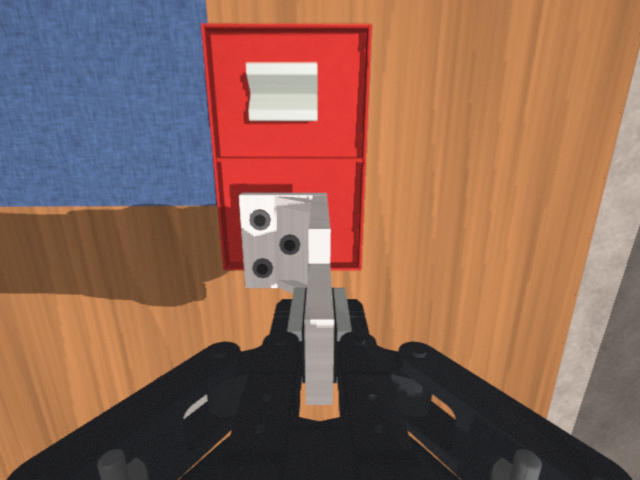

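```bash
python3 - <<'E'
from h import *
import pickle
s=pickle.load(open('scene0.pkl','rb')); P=cloud(s); print(P[215,88],P[230,92])
s=snap('wrist'); P=cloud(s); c=s['img'].astype(int)
print('foot'); band(P,.58,.66,-.37,-.25,.098,.112)
red=(c[...,0]>c[...,1]+60)&(c[...,2]<80)
band(P,.5,.8,-.45,-.1,.016,.023,red)
E
python3 go.py 667 -315.5 110 -0.4
```

```text
[ 0.53994086 -0.50900177  0.06497087] [ 0.54163024 -0.51278461  0.01958157]
foot
wristband 5805 [ 636.8 -308.4] [46.3 69.5] 0.1 z [0.1052 0.1066 0.1099]
wristband 3239 [ 641.9 -263.3] [216.1 137.9] 89.6 z [0.0166 0.0192 0.0207]
dp [-0.0028, 0.0097, 0.0883] twist [-0.17, 0.06, 0.43] rows 2.1 0.1
t 22.12 p [ 669.9 -306.1  198.4] yaw 0.03 q [ 0.58  0.67 -0.39  1.58  0.29  0.95  0.1 ] F [-0.1 -0.5 -4.6] gap 0.108
```

Call:
jog_arm(fingers=[0.0,0.0,0.0,0.0,0.0,0.0,0.0,0.0], dp=[[-0.002,0.008,0.02],[-0.002,0.008,0.045],[-0.002,0.008,0.065],[-0.002,0.008,0.078],[-0.002,0.008,0.085],[-0.002,0.008,0.089],[-0.002,0.008,0.09],[-0.002,0.008,0.09]], twist=[[0,0,0.4],[0,0,0.4],[0,0,0.4],[0,0,0.4],[0,0,0.4],[0,0,0.4],[0,0,0.4],[0,0,0.4]])

```text
t: 22.78
eef_pos: [0.6685, -0.3141, 0.1097]
eef_rot: [[1.0, -0.006, 0.0], [-0.006, -1.0, 0.002], [0.0, -0.002, -1.0]]
ft_force: [-0.2, 0.7, -3.1]
finger_gap: 0.113
```

```bash
python3 - <<'E'
from h import *
s=snap('wrist'); P=cloud(s); save(s,'w20.png')
print('foot'); band(P,.58,.66,-.37,-.25,.009,.025,(s['img'].min(-1)>100))
E
python3 go.py 667 -315.5 103.7 -0.4
```

```text
foot
wristband 5183 [ 636.3 -314.5] [69.7 46.7] 89.5 z [0.0169 0.0182 0.0212]
dp [-0.0016, 0.0012, 0.0063] twist [-0.09, -0.05, 0.06] rows 0.2 0.0
t 22.83 p [ 668.6 -314.3  110. ] yaw -0.34 q [ 0.57  0.76 -0.35  1.64  0.34  0.8   0.07] F [-0.   0.6 -2.7] gap 0.106
```

View pics/w20.png

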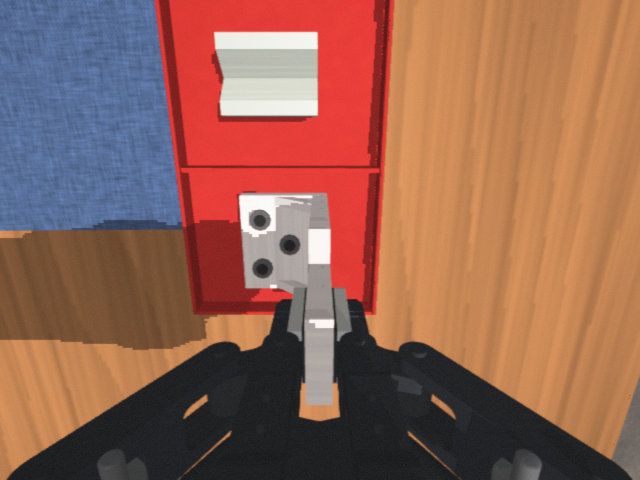

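The foot top is at about 18 mm and needs 13, and the foot lies well inside the compartment.

Call:
jog_arm(fingers=[0.0,0.0,0.0,0.0,0.0,0.0], dp=[[0,0,0.002],[0,0,0.004],[0,0,0.005],[0,0,0.006],[0,0,0.0065],[0,0,0.0065]], twist=[[0,0,0],[0,0,0],[0,0,0],[0,0,0],[0,0,0],[0,0,0]])

```text
t: 23.33
eef_pos: [0.6684, -0.3149, 0.1042]
eef_rot: [[1.0, -0.007, 0.001], [-0.007, -1.0, 0.001], [0.001, -0.001, -1.0]]
ft_force: [-2.1, 0.1, 8.1]
finger_gap: 0.107
```

Call:
jog_arm(fingers=[0.045,0.045,0.045,0.045,0.045,0.045,0.045,0.045,0.045,0.045], dp=[[0,0,-0.0005],[0,0,-0.0005],[0,0,-0.0005],[0,0,-0.0005],[0,0,-0.01],[0,0,-0.03],[0,0,-0.06],[0,0,-0.1],[0,0,-0.14],[0,0,-0.15]], twist=[[0,0,0],[0,0,0],[0,0,0],[0,0,0],[0,0,0],[0,0,0],[0,0,0],[0,0,0],[0,0,0],[0,0,0]])

```text
t: 24.17
eef_pos: [0.6706, -0.3151, 0.2603]
eef_rot: [[1.0, -0.006, 0.008], [-0.006, -1.0, -0.001], [0.008, 0.001, -1.0]]
ft_force: [0.8, -0.3, 0.2]
finger_gap: 0.529
```

Call:
jog_arm(fingers=[0.045,0.045,0.045,0.045,0.045,0.045], dp=[[0,0,-0.03],[0,0,-0.03],[0,0,-0.03],[0,0,-0.03],[0,0,-0.03],[0,0,-0.03]], twist=[[0,0,0],[0,0,0],[0,0,0],[0,0,0],[0,0,0],[0,0,0]])

```text
t: 24.67
eef_pos: [0.6675, -0.3146, 0.2812]
eef_rot: [[1.0, -0.006, -0.002], [-0.006, -1.0, 0.003], [-0.002, -0.003, -1.0]]
ft_force: [1.4, 0.5, -0.3]
finger_gap: 0.53
```

```bash
python3 - <<'E'
from h import *
import pickle
for n in ['scene','side']:
    s=snap(n); save(s,n+'_end.png'); P=cloud(s)
    print(n,'jig tab');band(P,.6,.72,-.36,-.27,.12,.15)
    print('vee');band(P,.58,.72,-.25,-.17,.035,.045)
    print('holder');band(P,.58,.72,-.1,-.01,.04,.049)
    print('boring, setup');band(P,.36,.53,-.16,-.05,.036,.046);band(P,.38,.52,.1,.2,.018,.04)
E
python3 go.py 667 -315 200 0
```

```text
scene jig tab
wristband 203 [ 669.3 -314.3] [13.6 37.9] 0.7 z [0.1229 0.1345 0.1429]
vee
wristband 246 [ 641.  -207.2] [59.6 44.1] 0.5 z [0.0355 0.0387 0.0417]
holder
wristband 261 [640.4 -54.9] [72.5 28.3] 5.2 z [0.0414 0.0442 0.0474]
boring, setup
wristband 183 [ 441.6 -100.2] [78.3 29. ] 3.1 z [0.0383 0.0412 0.0443]
wristband 449 [437.2 153.1] [81.  50.9] 18.6 z [0.0203 0.0238 0.0262]
side jig tab
wristband 636 [ 667.  -315.4] [37.4 12.3] 89.6 z [0.1214 0.1365 0.1434]
vee
wristband 672 [ 639.7 -207.9] [43.9 56.6] 89.8 z [0.0357 0.0398 0.0418]
holder
wristband 473 [638.8 -56.4] [72.  29.8] 3.8 z [0.0414 0.0449 0.0479]
boring, setup
wristband 728 [ 440.2 -101.1] [70.  30.5] 3.7 z [0.0377 0.0415 0.0443]
wristband 781 [435.8 152.2] [77.1 54. ] 20.9 z [0.0194 0.0249 0.0266]
dp [-0.0006, 0.0006, 0.0814] twist [-0.15, 0.12, -0.35] rows 2.0 0.1
t 24.77 p [ 667.7 -314.6  281.4] yaw -0.35 q [ 0.6   0.6  -0.41  1.49  0.25  1.1   0.14] F [-0.9  0.6  0.1] gap 0.528
```

View pics/scene_end.png

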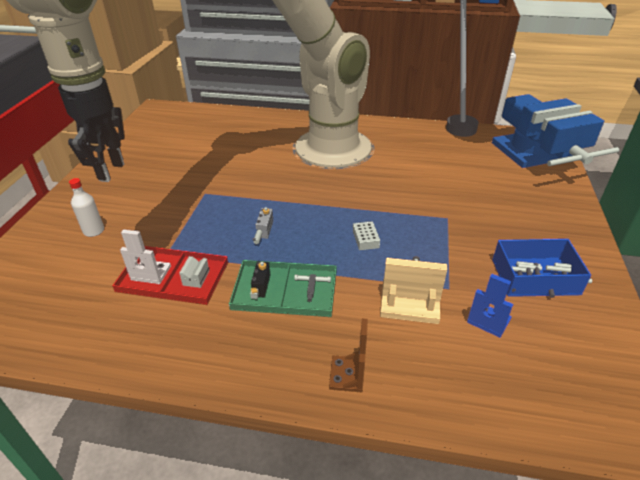

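View pics/side_end.png

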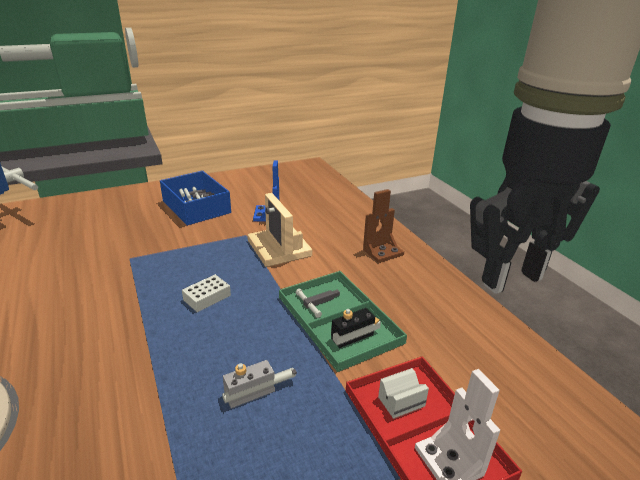

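All four tools are in their own compartments: jig (140,258), vee block (195,270), holder (261,280), key (312,284). The boring holder and set-up block have not moved, and the gripper is clear. Handing in.

```bash
python3 -c "
from h import *
print(job.job_done())"
```

```text
the job is handed in; nothing more can be done
None
```

I placed all four tools in the order asked, one to a compartment, and handed the job in at about 25 s. The turning holder and chuck key are in the green tray, the vee block and the jig in the red.

- **Final checks:** Both fixed cameras put the holder top at about 45 mm, the vee block top at about 41 mm and the jig top at about 143 mm. Each is right for standing upright on the 3 mm tray floor. The key lies flat; I judged that from the pictures, because the last height reading for it also took in the tray walls. The boring bar holder and set-up block still measure where they were to about 1 mm, and the gripper is clear above everything.
- **What went less well:** While the gripper closed on the vee block, near the inner limit of reach, the wrist force read 109 N against the 120 N limit. It settled to about 63 N and fell to the block's weight once lifted. I only see the force at the end of each move, so a higher peak within that move can't be ruled out. The arm's pose had also shifted with joint 6 at its 0.11 rad limit, although no reading was beyond it.

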